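# Test and sort the keyed hubs on the key gauge

### The job

Turn the gauge's knob until its white line, and with it the spindle's key, points at the index mark. Then, one hub after another from the longest to the shortest, fit each hub's keyway over the key, let it sit fully home on the spindle with your hand off it, and put it upright and flat inside its tray: hubs keyed at an end into the tray with gaps in its end walls, hubs keyed at a long side into the tray with gaps in its long walls. Leave the knob at the index mark and the bottle, beaker and screwdriver where they are.

Things in the scene. Friction and masses are not known exactly. Their poses are not given: they have to be found in the camera images.
- gauge: key gauge, a fixed dark-blue block with an orange top, 90 x 240 mm and 30 mm high. Origin: centre of its underside on the table; z up, y along its length: the knob stands 70 mm towards +y, the spindle 70 mm towards -y. Two short white index marks on its top lie towards +x of the knob's axis and +x of the spindle's axis, near the +x edge.
- knob (a joint): angle of the gauge's knob, rad, seen from above positive counter-clockwise; 0 when the white line on the knob points at the index mark (gauge +x); range -1.6 to 1.6; starts 0.4 to 1.3. The knob drives the spindle one to one by a belt inside, so the spindle's key points the same way as the white line. Stays where it is left (friction 0.12 N m in all, so the key can be pushed round by a badly aimed hub).
- knob_grip (a point): point on the knob's axis at the middle height of its grip (60 mm above the table). The knob is black: a disc 64 mm across carrying an upright bar 60 mm long, 16 mm thick, 34 mm high (its top 72 mm above the table). x: along the bar, towards the end with the white line; z up.
- spindle_seat (a point): centre of the seating face (36 mm above the table) of the spindle's flange, 58 mm across. From it rises a steel shaft 24 mm in diameter, 38 mm high, its last 8 mm tapered, with one key 8 mm wide and 30 mm high reaching 17.5 mm from the axis. x: towards the key; z up. Turns with the knob.
- hub104_center (a point): centre (half-way up) of an aluminium hub, a block 104 mm long (x), 50 mm wide (y), 45 mm high (z, up), about 0.3 kg, corners cut by 8 mm; may be absent. Through its middle runs an upright bore 28 mm in diameter with one keyway 12 mm wide reaching 20 mm from the axis towards one short end, +x: an end-keyed hub. Stands upright on the table; home on the spindle this point is 22.5 mm above the seating face.
- hub92_center (a point): centre (half-way up) of an aluminium hub, a block 92 mm long (x), 50 mm wide (y), 45 mm high (z, up), about 0.3 kg, corners cut by 8 mm; may be absent. Through its middle runs an upright bore 28 mm in diameter with one keyway 12 mm wide reaching 20 mm from the axis towards one long flat side, +y: a side-keyed hub. Stands upright on the table; home on the spindle this point is 22.5 mm above the seating face.
- hub80_center (a point): centre (half-way up) of an aluminium hub, a block 80 mm long (x), 50 mm wide (y), 45 mm high (z, up), about 0.3 kg, corners cut by 8 mm; may be absent. Through its middle runs an upright bore 28 mm in diameter with one keyway 12 mm wide reaching 20 mm from the axis towards one short end, +x: an end-keyed hub. Stands upright on the table; home on the spindle this point is 22.5 mm above the seating face.
- hub68_center (a point): centre (half-way up) of an aluminium hub, a block 68 mm long (x), 50 mm wide (y), 45 mm high (z, up), about 0.3 kg, corners cut by 8 mm; may be absent. Through its middle runs an upright bore 28 mm in diameter with one keyway 12 mm wide reaching 20 mm from the axis towards one long flat side, +y: a side-keyed hub. Stands upright on the table; home on the spindle this point is 22.5 mm above the seating face.
- tray_end: fixed steel tray for end-keyed hubs: 240 (x) x 145 (y) mm, floor 4 mm thick, walls 5 mm thick rising 18 mm above the table; each of its two short (end) walls has a 50 mm gap in the middle. Origin: centre of its underside on the table; x along its length, z up. Room for two upright hubs side by side, their length across the tray, 55 mm either side of the centre.
- tray_side: fixed steel tray for side-keyed hubs: 240 (x) x 145 (y) mm, floor 4 mm thick, walls 5 mm thick rising 18 mm above the table; each of its two long walls has a 50 mm gap in the middle. Origin: centre of its underside on the table; x along its length, z up. Room for two upright hubs side by side, their length across the tray, 55 mm either side of the centre.
- bottle: bystander: amber bottle 66 mm across, 150 mm high, standing; origin at the centre of its underside.
- beaker: bystander: glass beaker 70 mm across, 80 mm high; origin at the centre of its underside.
- driver: bystander: black-handled screwdriver lying on the table; origin under its middle.
Things that resemble listed ones, but are neither listed nor needed, are in the scene too. What is shaped like the part that bears hub80_center but red or yellow is not meant.

How it is judged (in metres and radians):
On the way, in this order (a step that is already met when the one before it is completed fails the run):
1. knob at the index mark within 0.10 rad and let go (value of joint knob between -0.1 and 0.1 rad and contact force between the fingers and knob below 0.3 N), for 0.3 s.
2. the 104 mm hub sits fully home on the keyed spindle, key towards the index mark, let go (horizontal distance between hub104_center and spindle_seat below 0.005 m and z of hub104_center in the frame of spindle_seat below 0.0265 m and angle between hub104_center's own z axis and vertical below 0.08 rad and angle between the x axis of hub104_center and the x axis of gauge, either way round below 0.3 rad and contact force between the fingers and hub104 below 0.3 N), for 0.3 s.
3. the 92 mm hub sits fully home on the keyed spindle, key towards the index mark, let go (horizontal distance between hub92_center and spindle_seat below 0.005 m and z of hub92_center in the frame of spindle_seat below 0.0265 m and angle between hub92_center's own z axis and vertical below 0.08 rad and angle between the y axis of hub92_center and the x axis of gauge, either way round below 0.3 rad and contact force between the fingers and hub92 below 0.3 N), for 0.3 s.
4. the 80 mm hub sits fully home on the keyed spindle, key towards the index mark, let go (horizontal distance between hub80_center and spindle_seat below 0.005 m and z of hub80_center in the frame of spindle_seat below 0.0265 m and angle between hub80_center's own z axis and vertical below 0.08 rad and angle between the x axis of hub80_center and the x axis of gauge, either way round below 0.3 rad and contact force between the fingers and hub80 below 0.3 N), for 0.3 s.
5. the 68 mm hub sits fully home on the keyed spindle, key towards the index mark, let go (horizontal distance between hub68_center and spindle_seat below 0.005 m and z of hub68_center in the frame of spindle_seat below 0.0265 m and angle between hub68_center's own z axis and vertical below 0.08 rad and angle between the y axis of hub68_center and the x axis of gauge, either way round below 0.3 rad and contact force between the fingers and hub68 below 0.3 N), for 0.3 s.
At the end, for the whole second after the job is handed in: The knob is within 0.10 rad of the index mark; every hub present stands upright and at rest flat on the floor (within 4 mm) of the tray of its kind, its centre within 95 mm (along) and 50 mm (across) of the tray's centre (value of joint knob between -0.1 and 0.1 rad and x of hub104_center in the frame of tray_end between -0.095 and 0.095 m and y of hub104_center in the frame of tray_end between -0.05 and 0.05 m and z of each of hub104_center, hub80_center in the frame of tray_end below 0.0305 m and angle between each of hub104_center, hub92_center, hub80_center, hub68_center's own z axis and vertical below 0.08 rad and linear speed of each of hub104, hub92, hub80, hub68 below 0.02 m/s and x of hub92_center in the frame of tray_side between -0.095 and 0.095 m and y of hub92_center in the frame of tray_side between -0.05 and 0.05 m and z of each of hub92_center, hub68_center in the frame of tray_side below 0.0305 m and x of hub80_center in the frame of tray_end between -0.095 and 0.095 m and y of hub80_center in the frame of tray_end between -0.05 and 0.05 m and x of hub68_center in the frame of tray_side between -0.095 and 0.095 m and y of hub68_center in the frame of tray_side between -0.05 and 0.05 m); the robot touches nothing.
It fails at once if the bottle moved by more than 30 mm (distance of bottle from where it was at the start of the episode above 0.03 m).
It fails at once if the beaker moved by more than 30 mm (distance of beaker from where it was at the start of the episode above 0.03 m).
It fails at once if the driver moved by more than 30 mm (distance of driver from where it was at the start of the episode above 0.03 m).
Of hub104, hub92, hub80, hub68 only 3 to 4 are there at a start; the rules pass over those that are not, and their reading is None.
At some moment in a run one of hub104, hub92, hub80, hub68 may be knocked a few centimetres aside while the robot is not near it.
It also fails if it takes over 210 s, if anything falls off the work surface, if the arm or the gripper's body presses on something with over 40 N, if the wrist force passes 120 N, or if a joint passes its speed limit or range.

### The arm

A 6-joint arm with a two-finger parallel gripper is mounted at the origin on the work surface. World frame = base frame: x ahead of the robot, y to its left, z up, the work surface at z = 0. Lengths are in mm, angles in rad, forces in N, time in s.
With the tool pointing down it reaches from about 200 to 875 mm from the base axis. Payload 3.4 kg.
Tool frame: the origin (TCP) lies on the front face of the gripper's body, between the roots of the fingers; the fingertips stand 97 mm ahead of it and the grasp point (between the pads) lies 78 mm ahead of it; z points along the fingers, y is the direction in which the jaws open and shut (so a half turn about z gives the same grasp; the last joint's range is limited). The gripper opens to 94 mm and grips with 3 to 60 N. Pads are 16 mm wide; open, the fingers measure 119 mm over their backs; the gripper's body (75 mm by 177 mm) begins 78 mm behind the grasp point.
Start: joints at [1.19, 0.276, 1.505, -0, 1.361, -0.121], TCP at [147.723, 555.727, 302.693] pointing down, gripper open.
Joint ranges: [-2.89, 2.89], [-0.75, 2.08], [0.22, 2.7], [-1.18, 4.32], [0.11, 2.71], [-2.7, 2.7]. Speed limits (rad/s): [2.57, 2.57, 3.14, 3.14, 3.14, 3.14].

### API

Orientations are given as a 3x3 rotation matrix whose columns are the frame's x, y, z axes.
In Python, from workcell import r gives the robot as it stands.
- The arm moves only by the tool jog_arm, never from a script. Its argument "deltas" is one flat list of numbers, 7 for each row, row after row: the closure in counts, from 0 (fully open) to 255 (shut), then the shift along the tool's x, y, z in m, then the turn, a rotation vector about the tool's x, y, z in rad. A call has 1 to 12 rows; each row is the pose to reach, as a shift and turn from the pose measured when the call began, along the tool's axes at that moment; what a row does not reach only later rows make up. A row lasts 1/8 s, in which the tool goes at most 62.5 mm and 10.7 degrees, less where a joint would pass 70% of its speed; a pose out of reach is approached as far as the arm can. A call with a gripper value outside its range is refused whole. The fingers move at their own pace and stop on an object; "squeeze" is the grip in N (left out, the last holds). Time passes only in rows, so rows that repeat a pose let the fingers close. It gives the time, the measured TCP pose, the force and the opening at its end, in the units of the state.
- r.sense(): the state, without advancing time (a new reading comes with each control period).
- r.get_image(name): name is "scene" or "top" or "wrist"; returns a dict with "frame" (420x560x3 uint8, red, green, blue), "fx", "fy", "cx", "cy" (pixels), "rvec" (rotation vector, rad) and "tvec" (3), from world to camera coordinates, as OpenCV has them; the wrist camera has in their place "mount" (4x4, takes a point from camera to tool coordinates, whose origin is the TCP and whose axes are the flange's). Camera axes: x right, y down, z forward; pixel columns grow to the right and rows downward; lengths in mm; the calibration is good to about 2 mm. A picture is of the moment at which its call begins: read the wrist's pose just before it. There is no depth.
- r.close_job(): hands the job in, once; it reports no verdict.
The state is a dict: "clock": time; "joint_pos": joint angles; "joint_velocities": joint speeds; "effort": joint torques, N m; "eef_pos": TCP position; "ee_rot": TCP orientation; "wrist_force": force on the tool from outside, world axes, zero at the start; "torque": the same for the moment, N m; "width": finger opening in mm.
Only numpy, scipy, OpenCV 4.12 (cv2) and the standard library are available. Lean on these libraries where they do the work, as an engineer would, in place of code of your own. Each camera call takes 0.05 s, during which the arm holds its last target. There are 200 camera calls.

## Working session

There is one attempt and no reset: what is moved stays moved. The work goes in short steps, Python scripts to look and compute and a tool call to move; the robot and the scene stay as the last step left them, time stands still between calls to the robot, and variables do not carry over. Pictures are saved under pics/ and viewed, about 12 in all and at most 16, crops included, and the job is handed in when it is done.

Besides the shell and the picture viewer there is one more tool, called after "Emit:" as a command line: name --argument value ..., lists and objects as JSON in quotes. jog_arm: Moves the arm, as the interface text tells. Its arguments: {"type":"object","properties":{"deltas":{"type":"array"},"squeeze":{"type":"number"}},"required":["deltas"]}

```bash
ls; mkdir -p pics; cat > h.py <<'E'
import numpy as np, cv2
from workcell import r
def shot(n):
    s=r.sense(); d=r.get_image(n)
    K=np.array([[d['fx'],0,d['cx']],[0,d['fy'],d['cy']],[0,0,1.]])
    if 'mount' in d:
        T=np.eye(4);T[:3,:3]=s['ee_rot'];T[:3,3]=s['eef_pos']
        M=T@np.array(d['mount']); R=M[:3,:3].T; t=-R@M[:3,3]
    else:
        R=cv2.Rodrigues(np.array(d['rvec'],float))[0]; t=np.array(d['tvec'],float).ravel()
    return d['frame'],K,R,t
def ray(px,K,R,t,z):
    px=np.atleast_2d(px).astype(float)
    v=np.c_[px,np.ones(len(px))]@np.linalg.inv(K).T@R
    c=-R.T@t
    return c+v*((z-c[2])/v[:,2])[:,None]
def proj(P,K,R,t):
    q=(np.atleast_2d(P)@R.T+t)@K.T
    return q[:,:2]/q[:,2:]
def save(n,f,s=1):
    cv2.imwrite('pics/'+n,cv2.resize(f[...,::-1],None,fx=s,fy=s,interpolation=cv2.INTER_CUBIC))
E
python3 - <<'E'
from h import *
s=r.sense();print(s)
for n in('top','scene'):
    f,K,R,t=shot(n);save(n+'1.png',f,1.4);np.save(n+'.npy',f);print(n,K.tolist(),-R.T@t,R[2])
E
```

```text
pics
{'clock': 0.0, 'joint_pos': array([ 1.19000017e+00,  2.76563306e-01,  1.50612103e+00, -2.98932366e-05,
        1.36071450e+00, -1.21006608e-01]), 'joint_velocities': array([-1.45014640e-04, -1.26498071e-03, -2.44954064e-04,  7.32185536e-05,
       -8.00784655e-04,  5.86765952e-04]), 'effort': array([ 1.36214494e-03, -4.04601109e+01, -2.37219143e+01,  7.05042109e-02,
        3.48729780e-02, -1.17329428e-04]), 'eef_pos': array([147.57039959, 555.32308791, 301.82749723]), 'ee_rot': array([[-9.66445608e-01,  2.56870537e-01, -6.44144229e-04],
       [ 2.56871275e-01,  9.66444153e-01, -1.68767164e-03],
       [ 1.89016305e-04, -1.79650499e-03, -9.99998368e-01]]), 'wrist_force': array([ 0.06626988, -0.78868654, -1.32772039]), 'torque': array([-0.02057036, -0.03205879,  0.04568271]), 'width': 93.71170538953398}
top [[441.9597077335479, 0.0, 275.003238843008], [0.0, 441.9597077335479, 208.5338252539575], [0.0, 0.0, 1.0]] [ 476.42898209   97.72838077 1317.20194475] [ 0.08241641 -0.01105297 -0.99653669]
scene [[446.7678805068745, 0.0, 285.7235494906527], [0.0, 446.7678805068745, 207.90395690671753], [0.0, 0.0, 1.0]] [1245.40621794 -380.37600401  946.31451698] [-0.54184743  0.37849701 -0.75042746]
```

View pics/top1.png

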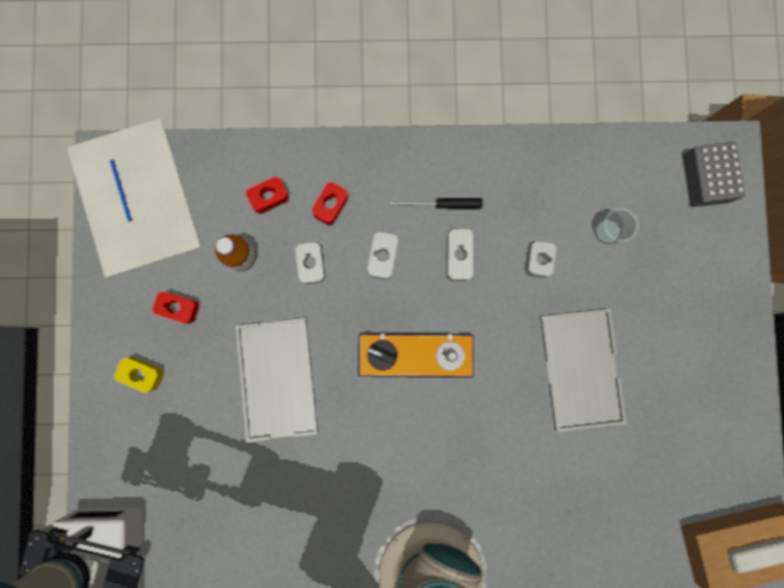

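View pics/scene1.png

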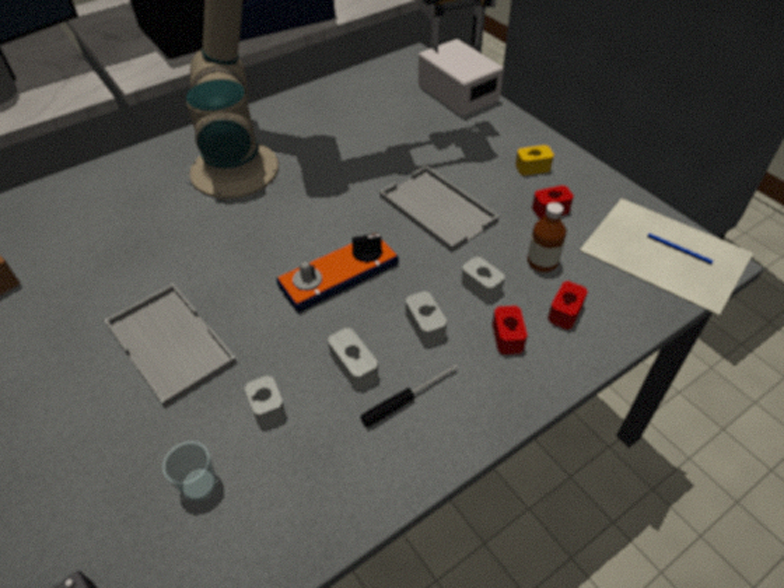

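```bash
cat > m.py <<'E'
from h import *
f,K,R,t=shot('top')
hsv=cv2.cvtColor(f,cv2.COLOR_RGB2HSV)
def comps(m,z,amin,amax):
    c,_=cv2.findContours(m,cv2.RETR_EXTERNAL,cv2.CHAIN_APPROX_NONE)
    for k in c:
        a=cv2.contourArea(k)
        if amin<a<amax:
            p=ray(k[:,0,:],K,R,t,z)[:,:2].astype(np.float32)
            (cx,cy),(w,h),an=cv2.minAreaRect(p)
            if w<h: w,h,an=h,w,an+90
            print(k[:,0].mean(0).round(),'ctr',round(cx,1),round(cy,1),'size',round(w),round(h),'longaxis deg',round((an+90)%180-90,1))
m=((hsv[...,1]<40)&(hsv[...,2]>185)).astype(np.uint8)*255
m[:, :]=m
print('hubs z45');comps(m,45,200,1500)
o=cv2.inRange(hsv,(8,150,120),(25,255,255))
print('orange z30');comps(o,30,800,5000)
E
python3 m.py; python3 - <<'E'
from h import *
f=np.load('top.npy')
g=lambda x0,y0,w,h,s:cv2.resize(f[y0:y0+h,x0:x0+w],(w*s,h*s),interpolation=cv2.INTER_CUBIC)
a=g(205,155,200,45,4); b=np.hstack([g(160,220,75,100,4),g(248,230,50,45,4)[:180].repeat(1,0) if 0 else np.zeros((400,0,3),np.uint8),g(250,230,100,100,4)[:, :], ]); c=g(380,215,75,100,4)
img=np.zeros((600,800,3),np.uint8); img[:180]=a
img[180:580,:200]=b[:, 50:250]; img[180:580,200:560]=g(250,230,90,100,4); img[180:580,560:800]=c[:,20:260]
save('crop2.png',img)
E
```

```text
hubs z45
[544. 399.] ctr 32.2 -660.7 size 93 27 longaxis deg -78.9
[ 76. 381.] ctr 107.9 649.0 size 58 46 longaxis deg -89.1
[220. 187.] ctr 647.3 240.5 size 77 45 longaxis deg 6.9
[273. 182.] ctr 660.1 88.0 size 88 46 longaxis deg -12.2
[329. 181.] ctr 659.1 -73.5 size 100 44 longaxis deg -1.8
orange z30
[297. 254.] ctr 451.5 23.6 size 230 82 longaxis deg 87.9
```

View pics/crop2.png

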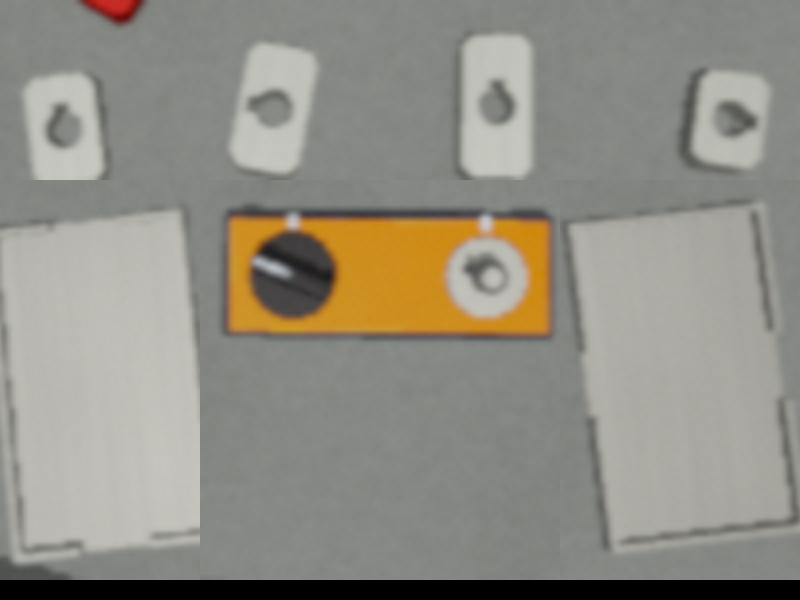

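```bash
cat >> h.py <<'E'
def go(x,y,z,psi):
    """print jog numbers for TCP target (mm), psi=deg of tool x axis in world, tool straight down"""
    s=r.sense();R0=np.array(s['ee_rot']);p=np.array(s['eef_pos']);a=np.radians(psi)
    c,sn=np.cos(a),np.sin(a); Rd=np.array([[c,sn,0],[sn,-c,0],[0,0,-1.]])
    d=R0.T@(np.array([x,y,z])-p)/1000; w=cv2.Rodrigues(R0.T@Rd)[0].ravel()
    n=max(np.linalg.norm(d)/.0625,np.degrees(np.linalg.norm(w))/10.7)
    print('go',(x,y,z,psi),'->',', '.join('%.4f'%v for v in d),',',', '.join('%.3f'%v for v in w),' rows>=%.1f'%n)
E
python3 - <<'E'
from h import *
d=r.get_image('wrist');print(np.array(d['mount']).round(3),d['fx'],d['cx'],d['cy'])
go(430,24,400,180)
go(430,24,400,90)
f=np.load('top.npy');f,K,R,t=shot('top')
hsv=cv2.cvtColor(f,cv2.COLOR_RGB2HSV)
for px in [(160,220),(380,215)]: pass
# tray corners (full-res px from crop) at z=18
L=ray([[170+0/4+0,220+228/4-45],[0,0]],K,R,t,18)
P=lambda X,Y,x0:[x0+X/4,220+(Y-180)/4]
print('end',ray([[236/1.4,326/1.4],[304/1.4,319/1.4],[316/1.4,433/1.4],[247/1.4,440/1.4]],K,R,t,18).round(1))
c=[[385+(x-560)/4,220+(y-180)/4-5] for x,y in[(570,222),(763,205),(800,530),(611,550)]]
print('side',ray(c,K,R,t,18).round(1))
E
```

```text
[[ 1.0000e-03 -9.6400e-01 -2.6600e-01  7.7618e+01]
 [ 1.0000e+00  1.0000e-03  1.0000e-03  6.4100e-01]
 [-1.0000e-03 -2.6600e-01  9.6400e-01 -8.1599e+01]
 [ 0.0000e+00  0.0000e+00  0.0000e+00  1.0000e+00]] 353.1480059956708 282.147191141281 211.84244526065024
go (430, 24, 400, 180) -> -0.4094, -0.4413, -0.0974 , -0.001, -0.000, -0.260  rows>=9.8
go (430, 24, 400, 90) -> -0.4094, -0.4413, -0.0974 , -0.001, 0.001, 1.311  rows>=9.8
end [[518.3 396.5  18. ]
 [530.2 254.3  18. ]
 [294.3 231.7  18. ]
 [283.1 373.9  18. ]]
side [[ 527.4 -247.2   18. ]
 [ 537.1 -390.6   18. ]
 [ 300.2 -405.7   18. ]
 [ 288.8 -267.3   18. ]]
```

```bash
python3 -c "
from h import *
go(436,-10,280,68)"
```

```text
go (436, -10, 280, 68) -> -0.4239, -0.4725, 0.0226 , -0.001, 0.001, 1.695  rows>=10.2
```

Emit:
jog_arm --deltas '[0, -0.424, -0.4725, 0.0226, -0.001, 0.001, 1.695, 0, -0.424, -0.4725, 0.0226, -0.001, 0.001, 1.695, 0, -0.424, -0.4725, 0.0226, -0.001, 0.001, 1.695, 0, -0.424, -0.4725, 0.0226, -0.001, 0.001, 1.695, 0, -0.424, -0.4725, 0.0226, -0.001, 0.001, 1.695, 0, -0.424, -0.4725, 0.0226, -0.001, 0.001, 1.695, 0, -0.424, -0.4725, 0.0226, -0.001, 0.001, 1.695, 0, -0.424, -0.4725, 0.0226, -0.001, 0.001, 1.695, 0, -0.424, -0.4725, 0.0226, -0.001, 0.001, 1.695, 0, -0.424, -0.4725, 0.0226, -0.001, 0.001, 1.695, 0, -0.424, -0.4725, 0.0226, -0.001, 0.001, 1.695, 0, -0.424, -0.4725, 0.0226, -0.001, 0.001, 1.695]'

```text
clock: 1.75
eef_pos: [435.8, -10.1, 279.7]
ee_rot: [[0.376, 0.927, -0.001], [0.927, -0.376, 0.001], [0.001, -0.002, -1.0]]
wrist_force: [-0.3, -0.1, -0.4]
width: 93.8
```

```bash
python3 - <<'E'
from h import *
f,K,R,t=shot('wrist');np.savez('w1.npz',f=f,K=K,R=R,t=t);save('w1.png',f,1.4)
s=r.sense();print(s['eef_pos'],s['ee_rot'][:,0],s['clock'],s['joint_velocities'].round(3))
E
```

```text
[435.37249231  -9.28777533 279.78807612] [0.3747049  0.92714364 0.00095599] 1.8 [ 0.027 -0.013  0.011  0.    -0.    -0.001]
```

View pics/w1.png

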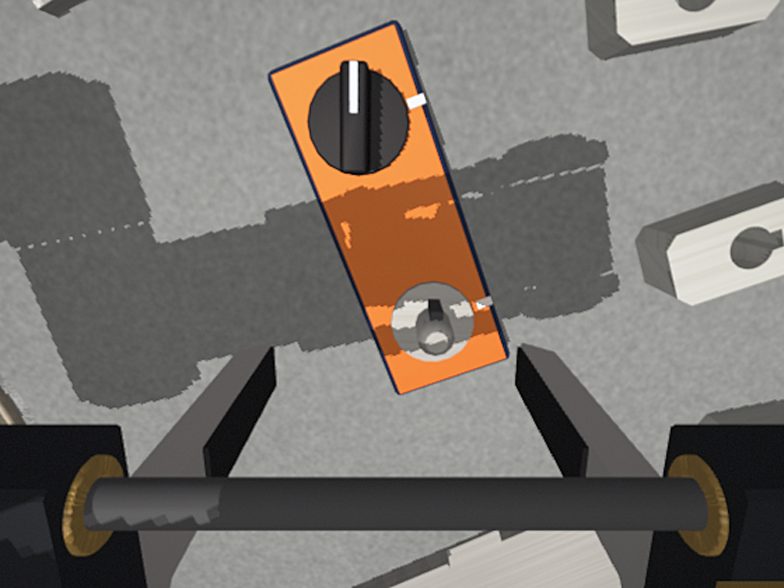

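```bash
python3 - <<'E'
from h import *
d=np.load('w1.npz');f,K,R,t=[d[k] for k in 'fKRt']
hsv=cv2.cvtColor(f,cv2.COLOR_RGB2HSV)
o=cv2.inRange(hsv,(5,120,60),(25,255,255))
k=max(cv2.findContours(o,cv2.RETR_EXTERNAL,cv2.CHAIN_APPROX_NONE)[0],key=cv2.contourArea)
h=cv2.convexHull(k)[:,0]
P=ray(h,K,R,t,30)[:,:2].astype(np.float32)
(cx,cy),wh,an=cv2.minAreaRect(P);print('gauge',cx,cy,wh,an)
q=ray(np.array([[353,60],[354,115]])/1.4,K,R,t,72)
print('line',q.round(1),np.degrees(np.arctan2(*(q[0]-q[1])[[1,0]])))
# knob disc: dark contour
print('marks',ray(np.array([[416,102],[485,302]])/1.4,K,R,t,30).round(1))
print('bar ends z72',ray(np.array([[353,60],[354,168]])/1.4,K,R,t,72).round(1), 'flange ctr z36',ray(np.array([[432,321]])/1.4,K,R,t,36).round(1))
print('disc lr z38?',ray(np.array([[308,121],[409,121]])/1.4,K,R,t,38).round(1))
top=ray(np.array([[435,339]])/1.4,K,R,t,74);print('shaft top',top.round(1))
E
```

```text
gauge 449.695556640625 22.575119018554688 (231.2985076904297, 82.10204315185547) 88.3871078491211
line [[463.3 119.2  72. ]
 [452.8  93.4  72. ]] 67.79128474209472
marks [[490.1  90.4  30. ]
 [487.  -49.1  30. ]]
bar ends z72 [[463.3 119.2  72. ]
 [441.6  67.4  72. ]] flange ctr z36 [[448.1 -46.3  36. ]]
disc lr z38? [[423.6 104.6  38. ]
 [481.5  81.1  38. ]]
shaft top [[447.7 -45.2  74. ]]
```

```bash
python3 -c "
from h import *
go(452,93,200,67.8);go(452,93,140,67.8)"
```

```text
go (452, 93, 200, 67.8) -> 0.1010, -0.0228, 0.0799 , -0.002, -0.001, 0.003  rows>=2.1
go (452, 93, 140, 67.8) -> 0.1009, -0.0227, 0.1399 , -0.002, -0.001, 0.003  rows>=2.8
```

Emit:
jog_arm --deltas '[0, 0.101, -0.0228, 0.08, -0.002, -0.001, 0.003, 0, 0.101, -0.0228, 0.08, -0.002, -0.001, 0.003, 0, 0.101, -0.0228, 0.08, -0.002, -0.001, 0.003, 0, 0.101, -0.0228, 0.14, -0.002, -0.001, 0.003, 0, 0.101, -0.0228, 0.14, -0.002, -0.001, 0.003, 0, 0.101, -0.0228, 0.14, -0.002, -0.001, 0.003, 255, 0.101, -0.0228, 0.14, -0.002, -0.001, 0.003, 255, 0.101, -0.0228, 0.14, -0.002, -0.001, 0.003, 255, 0.101, -0.0228, 0.14, -0.002, -0.001, 0.003, 255, 0.101, -0.0228, 0.14, -0.002, -0.001, 0.003, 255, 0.101, -0.0228, 0.14, -0.002, -0.001, 0.003, 255, 0.101, -0.0228, 0.14, -0.002, -0.001, 0.003]' --squeeze 20

```text
clock: 3.3
eef_pos: [451.9, 93.1, 139.8]
ee_rot: [[0.377, 0.926, 0.0], [0.926, -0.377, -0.0], [-0.0, 0.0, -1.0]]
wrist_force: [-0.0, 0.2, -0.9]
width: 37.5
```

```bash
python3 -c "
from h import *
s=r.sense();print(s['width'],s['eef_pos'],s['wrist_force'],s['clock'])
go(452,93,140,-1.5)"
```

```text
37.460072915038566 [451.88211463  93.10799775 139.82535733] [-0.04573928  0.22386174 -0.92660448] 3.3
go (452, 93, 140, -1.5) -> -0.0001, 0.0001, -0.0002 , 0.000, 0.000, 1.210  rows>=6.5
```

Emit:
jog_arm --deltas '[255, 0, 0, 0, 0, 0, 0, 255, 0, 0, 0, 0, 0, 0, 255, 0, 0, 0, 0, 0, 0, 255, 0, 0, 0, 0, 0, 0, 255, 0, 0, 0, 0, 0, 1.21, 255, 0, 0, 0, 0, 0, 1.21, 255, 0, 0, 0, 0, 0, 1.21, 255, 0, 0, 0, 0, 0, 1.21, 255, 0, 0, 0, 0, 0, 1.21, 255, 0, 0, 0, 0, 0, 1.21, 255, 0, 0, 0, 0, 0, 1.21, 255, 0, 0, 0, 0, 0, 1.21]'

```text
clock: 4.8
eef_pos: [453.4, 91.5, 139.8]
ee_rot: [[1.0, -0.025, 0.003], [-0.025, -1.0, -0.004], [0.003, 0.004, -1.0]]
wrist_force: [4.8, -7.1, -4.4]
width: 16.2
```

Release, lift, look.

Emit:
jog_arm --deltas '[0, -0.001, -0.001, 0, 0, 0, 0, 0, -0.001, -0.001, 0, 0, 0, 0, 0, -0.001, -0.001, 0, 0, 0, 0, 0, -0.001, -0.001, 0, 0, 0, 0, 0, -0.05, 0.06, -0.11, 0, 0, 0, 0, -0.05, 0.06, -0.11, 0, 0, 0, 0, -0.05, 0.06, -0.11, 0, 0, 0, 0, -0.05, 0.06, -0.11, 0, 0, 0]'

```text
clock: 5.8
eef_pos: [401.5, 33.2, 250.1]
ee_rot: [[1.0, -0.026, 0.005], [-0.026, -1.0, -0.003], [0.005, 0.003, -1.0]]
wrist_force: [-0.0, 0.3, 0.8]
width: 91.8
```

```bash
python3 - <<'E'
from h import *
f,K,R,t=shot('wrist');np.savez('w2.npz',f=f,K=K,R=R,t=t);save('w2.png',f,1.4)
s=r.sense();print(s['eef_pos'],s['ee_rot'][:,0],s['clock'],s['width'])
E
```

```text
[401.35417741  33.51690935 249.22263257] [ 0.99967256 -0.02544219  0.00273182] 5.85 93.56641311569057
```

View pics/w2.png

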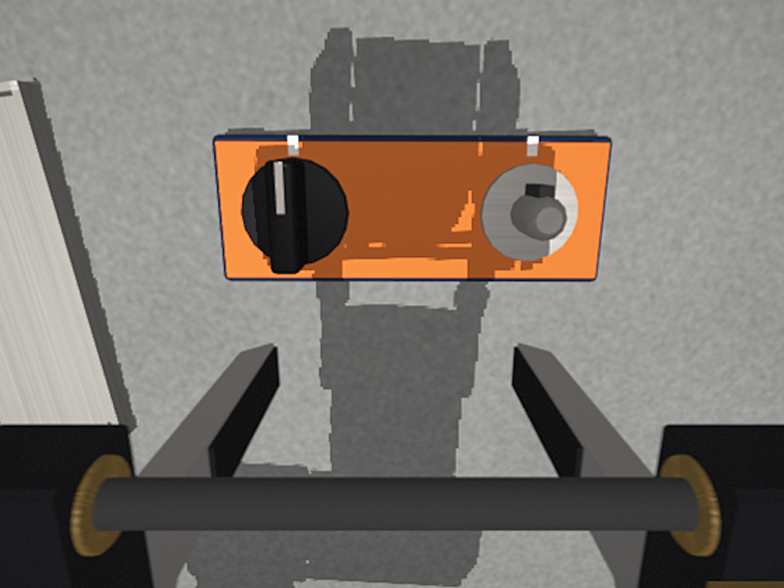

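```bash
python3 - <<'E'
from h import *
d=np.load('w2.npz');f,K,R,t=[d[k] for k in 'fKRt']
hsv=cv2.cvtColor(f,cv2.COLOR_RGB2HSV)
w=((hsv[...,1]<60)&(hsv[...,2]>130)).astype(np.uint8); w[:112]=0;w[155:]=0;w[:,:185]=0;w[:,212:]=0
ys,xs=np.nonzero(w);p=ray(np.c_[xs,ys],K,R,t,72)[:,:2];
vx,vy,x,y=cv2.fitLine(p.astype(np.float32),cv2.DIST_L2,0,.01,.01).ravel();print('line ang',np.degrees(np.arctan(vy/vx)),'mean',p.mean(0),len(p))
o=cv2.inRange(hsv,(5,120,60),(25,255,255))
k=max(cv2.findContours(o,cv2.RETR_EXTERNAL,cv2.CHAIN_APPROX_NONE)[0],key=cv2.contourArea)
P=ray(cv2.convexHull(k)[:,0],K,R,t,30)[:,:2].astype(np.float32)
print('gauge',cv2.minAreaRect(P))
fl=np.array([[482,211],[578,211],[529,163],[529,261]])/1.4
print('flange',ray(fl,K,R,t,36).round(1))
st=ray(np.array([[545,222],[565,219],[525,222]])/1.4,K,R,t,74);print('shaft',st.round(1))
print('marks',ray(np.array([[293,142],[533,142]])/1.4,K,R,t,30).round(1))
E
```

```text
line ang -2.1028523 mean [468.09926088  91.41049543] 207
gauge ((449.7701721191406, 22.20391845703125), (231.10118103027344, 81.75941467285156), 88.34832000732422)
flange [[449.6 -19.5  36. ]
 [448.1 -76.4  36. ]
 [476.4 -46.1  36. ]
 [418.7 -48.7  36. ]]
shaft [[446.8 -45.7  74. ]
 [448.1 -56.   74. ]
 [447.1 -35.3  74. ]]
marks [[491.7  90.6  30. ]
 [488.1 -49.5  30. ]]
```

```bash
python3 -c "
from h import *
go(595,-60,250,-1.5)"
```

```text
go (595, -60, 250, -1.5) -> 0.1960, 0.0886, 0.0000 , 0.003, -0.003, 0.001  rows>=3.4
```

Emit:
jog_arm --deltas '[0, 0.196, 0.0886, 0, 0.003, -0.003, 0, 0, 0.196, 0.0886, 0, 0.003, -0.003, 0, 0, 0.196, 0.0886, 0, 0.003, -0.003, 0, 0, 0.196, 0.0886, 0, 0.003, -0.003, 0, 0, 0.196, 0.0886, 0, 0.003, -0.003, 0, 0, 0.196, 0.0886, 0, 0.003, -0.003, 0]'

```text
clock: 6.6
eef_pos: [593.8, -58.9, 248.2]
ee_rot: [[1.0, -0.025, -0.005], [-0.025, -1.0, 0.001], [-0.005, -0.001, -1.0]]
wrist_force: [-0.2, -0.9, 0.7]
width: 93.8
```

```bash
python3 - <<'E'
from h import *
f,K,R,t=shot('wrist');np.savez('w3.npz',f=f,K=K,R=R,t=t);save('w3.png',f,1.4)
s=r.sense();print(s['eef_pos'],s['ee_rot'][:,0],s['clock'],s['width'])
hsv=cv2.cvtColor(f,cv2.COLOR_RGB2HSV)
for th in(170,190,210):
    m=((hsv[...,1]<40)&(hsv[...,2]>th)).astype(np.uint8)*255
    m=cv2.morphologyEx(m,cv2.MORPH_OPEN,np.ones((5,5)))
    for k in cv2.findContours(m,cv2.RETR_EXTERNAL,cv2.CHAIN_APPROX_NONE)[0]:
        if cv2.contourArea(k)>1500:
            P=ray(k[:,0],K,R,t,45)[:,:2].astype(np.float32);print(th,k[:,0].mean(0).round(),cv2.minAreaRect(P))
E
```

```text
[593.63079465 -58.88828925 248.84686258] [ 0.99969424 -0.02447672 -0.0035109 ] 6.65 94.13176488289929
170 [521. 282.] ((520.9199829101562, -267.4735107421875), (42.67853546142578, 71.29400634765625), 4.678936004638672)
170 [517. 139.] ((645.524658203125, -244.8006591796875), (50.052852630615234, 68.2884750366211), 80.17601776123047)
170 [ 96. 131.] ((658.9583129882812, 87.29908752441406), (50.24775695800781, 92.59647369384766), 78.0707778930664)
190 [517. 139.] ((645.564453125, -244.7216339111328), (49.594566345214844, 67.55696105957031), 80.2536849975586)
190 [ 96. 130.] ((659.0616455078125, 87.14320373535156), (49.7747917175293, 91.7754898071289), 78.05825805664062)
210 [107. 134.] ((657.4034423828125, 79.94746398925781), (34.35943603515625, 91.04780578613281), 77.75697326660156)
```

View pics/w3.png

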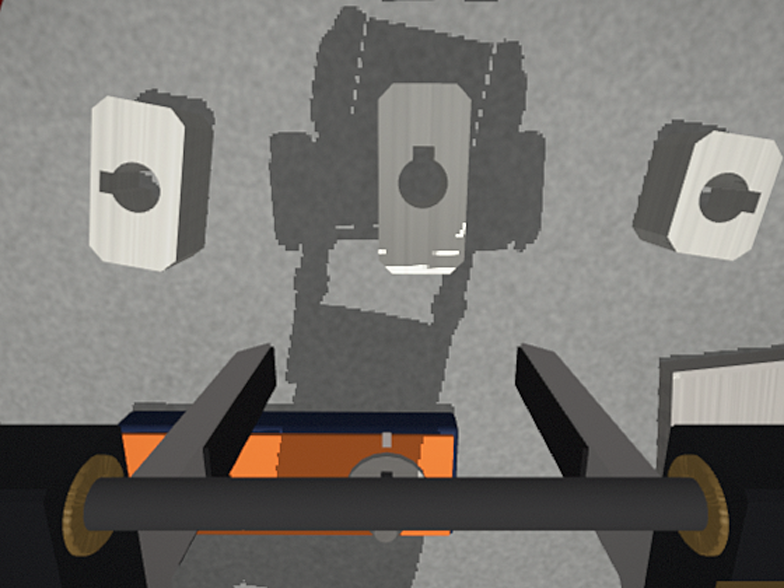

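```bash
python3 - <<'E'
from h import *
d=np.load('w3.npz');f,K,R,t=[d[k] for k in 'fKRt']
P=ray(np.array([[378,180],[471,180],[379,96],[378,256],[471,256],[470,98],[387,83],[462,83],[389,272],[462,273],[423,183]])/1.4,K,R,t,45)[:,:2];print(P.round(1))
go(659,-73.5,200,-1.8);go(659,-73.5,105,-1.8)
E
```

```text
[[ 659.8  -49.9]
 [ 658.5 -102. ]
 [ 703.6  -51.9]
 [ 616.5  -48.5]
 [ 615.2 -102.8]
 [ 701.4 -100.7]
 [ 710.   -56.4]
 [ 709.   -96.3]
 [ 606.8  -54.7]
 [ 605.2  -97.7]
 [ 657.5  -75.1]]
go (659, -73.5, 200, -1.8) -> 0.0659, 0.0130, 0.0486 , -0.001, 0.004, 0.007  rows>=1.3
go (659, -73.5, 105, -1.8) -> 0.0662, 0.0131, 0.1436 , -0.001, 0.004, 0.007  rows>=2.5
```

Emit:
jog_arm --deltas '[0, 0.0645, 0.0151, 0.05, -0.001, 0.004, -0.015, 0, 0.0645, 0.0151, 0.05, -0.001, 0.004, -0.015, 0, 0.0645, 0.0151, 0.14, -0.001, 0.004, -0.015, 0, 0.0645, 0.0151, 0.1436, -0.001, 0.004, -0.015, 0, 0.0645, 0.0151, 0.1436, -0.001, 0.004, -0.015, 255, 0.0645, 0.0151, 0.1436, -0.001, 0.004, -0.015, 255, 0.0645, 0.0151, 0.1436, -0.001, 0.004, -0.015, 255, 0.0645, 0.0151, 0.1436, -0.001, 0.004, -0.015, 255, 0.0645, 0.0151, 0.1436, -0.001, 0.004, -0.015, 255, 0.0645, 0.0151, 0.1436, -0.001, 0.004, -0.015, 255, 0.0645, 0.0151, 0.1436, -0.001, 0.004, -0.015, 255, 0.0645, 0.0151, 0.1436, -0.001, 0.004, -0.015]' --squeeze 25

```text
clock: 8.15
eef_pos: [657.4, -75.5, 105.4]
ee_rot: [[1.0, -0.01, 0.001], [-0.01, -1.0, -0.0], [0.001, 0.0, -1.0]]
wrist_force: [-1.1, -1.0, 2.7]
width: 50.0
```

```bash
python3 -c "
from h import *
s=r.sense();print(s['width'],s['eef_pos'],s['wrist_force'],s['clock'])
go(447.7,-47,200,-1.5)"
```

```text
49.99925988437945 [657.37038781 -75.51544053 105.43139401] [-1.12991917 -1.0478441   2.71793896] 8.15
go (447.7, -47, 200, -1.5) -> -0.2098, -0.0265, -0.0948 , 0.000, -0.001, 0.017  rows>=3.7
```

Emit:
jog_arm --deltas '[255, 0, 0, -0.05, 0, 0, 0, 255, 0, 0, -0.095, 0, 0, 0, 255, -0.21, -0.0265, -0.095, 0, -0.001, 0.017, 255, -0.21, -0.0265, -0.095, 0, -0.001, 0.017, 255, -0.21, -0.0265, -0.095, 0, -0.001, 0.017, 255, -0.21, -0.0265, -0.095, 0, -0.001, 0.017, 255, -0.21, -0.0265, -0.095, 0, -0.001, 0.017, 255, -0.21, -0.0265, -0.095, 0, -0.001, 0.017]'

```text
clock: 9.15
eef_pos: [449.1, -47.3, 200.4]
ee_rot: [[1.0, -0.027, 0.002], [-0.027, -1.0, -0.001], [0.002, 0.001, -1.0]]
wrist_force: [0.2, -0.0, -2.6]
width: 49.9
```

```bash
python3 -c "
from h import *
s=r.sense();print(s['width'],s['eef_pos'],s['wrist_force'],s['torque'],s['clock'])
go(447.7,-47,200,-1.5)
f,K,R,t=shot('wrist');save('w4.png',f,1.4);np.savez('w4.npz',f=f,K=K,R=R,t=t)"
```

```text
49.89730954162371 [449.05710717 -47.33367164 200.35803314] [ 0.1788785  -0.01122655 -2.56371597] [-0.05759094  0.10974825 -0.04633393] 9.15
go (447.7, -47, 200, -1.5) -> -0.0014, -0.0003, 0.0004 , 0.001, -0.002, -0.000  rows>=0.0
```

View pics/w4.png

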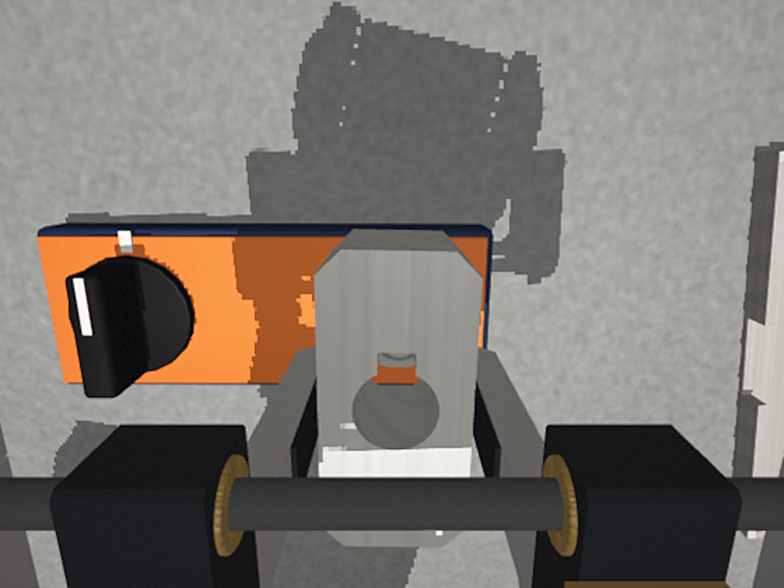

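```bash
python3 - <<'E'
from h import *
d=np.load('w4.npz');f,K,R,t=[d[k] for k in 'fKRt']
print(ray(np.array([[396,411],[353,410],[439,410],[396,449],[396,354],[316,300],[476,300],[352,231],[441,231]])/1.4,K,R,t,140.)[:,:2].round(1))
E
```

```text
[[449.7 -47. ]
 [450.4 -33.4]
 [449.7 -60.7]
 [436.  -46.7]
 [469.2 -47.5]
 [487.1 -24.1]
 [485.8 -71.8]
 [507.4 -35.8]
 [506.7 -61.4]]
```

Emit:
jog_arm --deltas '[255, -0.0018, 0, 0.01, 0.001, -0.002, 0, 255, -0.0018, 0, 0.02, 0.001, -0.002, 0, 255, -0.0018, 0, 0.025, 0.001, -0.002, 0, 255, -0.0018, 0, 0.03, 0.001, -0.002, 0, 255, -0.0018, 0, 0.03, 0.001, -0.002, 0]'

```text
clock: 9.82
eef_pos: [447.3, -47.3, 169.9]
ee_rot: [[1.0, -0.027, -0.001], [-0.027, -1.0, 0.001], [-0.001, -0.001, -1.0]]
wrist_force: [-0.7, -0.5, -1.6]
width: 49.6
```

Emit:
jog_arm --deltas '[255, 0, 0, 0.007, 0, 0, 0, 255, 0, 0, 0.014, 0, 0, 0, 255, 0, 0, 0.02, 0, 0, 0, 255, 0, 0, 0.025, 0, 0, 0, 255, 0, 0, 0.0275, 0, 0, 0, 255, 0, 0, 0.0275, 0, 0, 0]'

```text
clock: 10.58
eef_pos: [447.3, -47.2, 142.2]
ee_rot: [[1.0, -0.027, -0.002], [-0.027, -1.0, 0.001], [-0.002, -0.001, -1.0]]
wrist_force: [0.8, -0.3, -2.8]
width: 50.1
```

Emit:
jog_arm --deltas '[60, 0, 0, 0, 0, 0, 0, 60, 0, 0, 0, 0, 0, 0, 60, 0, 0, 0, 0, 0, 0, 60, 0, 0, 0, 0, 0, 0, 60, 0, 0, 0, 0, 0, 0, 60, 0, 0, 0, 0, 0, 0, 60, 0, 0, 0, 0, 0, 0]'

```text
clock: 11.45
eef_pos: [447.3, -47.3, 142.2]
ee_rot: [[1.0, -0.027, -0.002], [-0.027, -1.0, 0.001], [-0.002, -0.001, -1.0]]
wrist_force: [-0.7, 0.2, -0.4]
width: 71.8
```

```bash
python3 - <<'E'
from h import *
s=r.sense();print(s['width'],s['eef_pos'],s['wrist_force'],s['clock'])
f,K,R,t=shot('wrist');np.savez('w5.npz',f=f,K=K,R=R,t=t);save('w5.png',f,1.4)
# tray corners from top view at floor/top rim by colour
f,K,R,t=shot('top');hsv=cv2.cvtColor(f,cv2.COLOR_RGB2HSV)
m=((hsv[...,1]<40)&(hsv[...,2]>150)).astype(np.uint8)*255
m=cv2.morphologyEx(m,cv2.MORPH_OPEN,np.ones((3,3)))
for k in cv2.findContours(m,cv2.RETR_EXTERNAL,cv2.CHAIN_APPROX_NONE)[0]:
    a=cv2.contourArea(k)
    if 2500<a<8000: print(a,k[:,0].mean(0),cv2.minAreaRect(ray(k[:,0],K,R,t,12)[:,:2].astype(np.float32)))
E
```

```text
71.76505238109998 [447.26325621 -47.27828647 142.18187837] [-0.74443548  0.17237799 -0.44285696] 11.45
2945.0 [ 52.68333333 386.61333333] ((108.09730529785156, 712.7720947265625), (172.76808166503906, 222.3270263671875), 88.65560150146484)
3876.5 [191.13550136 274.8102981 ] ((405.6654968261719, 316.5301818847656), (243.78199768066406, 148.63494873046875), 5.3173723220825195)
3477.5 [414.45679012 262.50205761] ((417.90142822265625, -325.30084228515625), (230.6060028076172, 144.80299377441406), 5.331669330596924)
```

Emit:
jog_arm --deltas '[255, 0, 0, 0, 0, 0, 0, 255, 0, 0, 0, 0, 0, 0, 255, 0, 0, 0, 0, 0, 0, 255, 0, 0, 0, 0, 0, 0, 255, 0, 0, 0, 0, 0, 0, 255, 0, 0, -0.03, 0, 0, 0, 255, 0, 0, -0.06, 0, 0, 0, 255, 0, 0, -0.06, 0, 0, 0]'

```text
clock: 12.55
eef_pos: [448.5, -47.6, 203.6]
ee_rot: [[1.0, -0.027, 0.003], [-0.027, -1.0, -0.0], [0.003, 0.0, -1.0]]
wrist_force: [-0.4, -0.2, -2.9]
width: 49.3
```

```bash
python3 - <<'E'
from h import *
s=r.sense();print(s['width'],s['wrist_force'],s['clock'])
go(460.5,320.5,200,95.4)
d=np.load('w5.npz');save('w5c.png',d['f'][150:400],1.4)
E
```

```text
49.31399927681016 [-0.36484634 -0.19398836 -2.89377562] 12.55
go (460.5, 320.5, 200, 95.4) -> 0.0022, -0.3683, 0.0035 , 0.003, -0.002, -1.692  rows>=9.1
```

View pics/w5c.png

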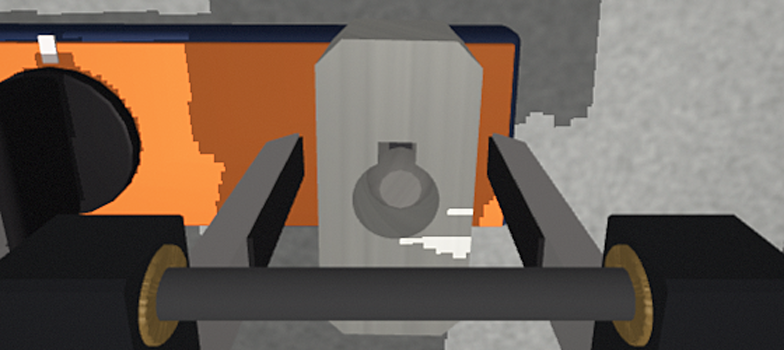

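Emit:
jog_arm --deltas '[255, 0.0022, -0.3683, 0.0035, 0.003, -0.002, -1.692, 255, 0.0022, -0.3683, 0.0035, 0.003, -0.002, -1.692, 255, 0.0022, -0.3683, 0.0035, 0.003, -0.002, -1.692, 255, 0.0022, -0.3683, 0.0035, 0.003, -0.002, -1.692, 255, 0.0022, -0.3683, 0.0035, 0.003, -0.002, -1.692, 255, 0.0022, -0.3683, 0.0035, 0.003, -0.002, -1.692, 255, 0.0022, -0.3683, 0.0035, 0.003, -0.002, -1.692, 255, 0.0022, -0.3683, 0.0035, 0.003, -0.002, -1.692, 255, 0.0022, -0.3683, 0.0035, 0.003, -0.002, -1.692, 255, 0.0022, -0.3683, 0.0035, 0.003, -0.002, -1.692, 255, 0.0022, -0.3683, 0.0035, 0.003, -0.002, -1.692, 255, 0.0022, -0.3683, 0.0035, 0.003, -0.002, -1.692]'

```text
clock: 14.05
eef_pos: [460.4, 320.4, 199.5]
ee_rot: [[-0.093, 0.996, -0.001], [0.996, 0.093, -0.0], [-0.0, -0.001, -1.0]]
wrist_force: [-0.5, 0.2, -2.5]
width: 49.6
```

```bash
python3 - <<'E'
from h import *
s=r.sense();print(s['width'],s['wrist_force'],s['clock'])
go(460.5,320.5,110.5,95.4)
f,K,R,t=shot('wrist');np.savez('w6.npz',f=f,K=K,R=R,t=t);save('w6.png',f,1)
E
```

```text
49.644061887083964 [-0.45773533  0.24288302 -2.4596303 ] 14.05
go (460.5, 320.5, 110.5, 95.4) -> 0.0001, 0.0002, 0.0890 , -0.001, 0.000, -0.001  rows>=1.4
```

View pics/w6.png

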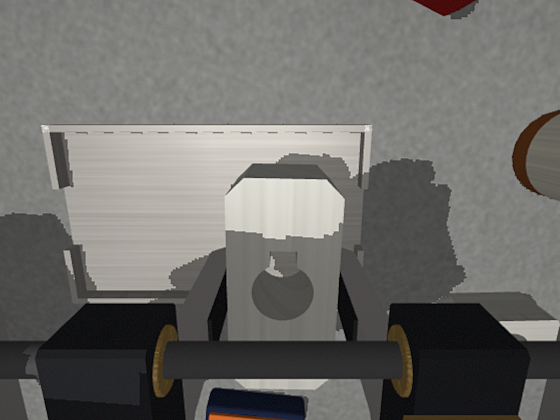

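```bash
python3 - <<'E'
from h import *
d=np.load('w6.npz');f,K,R,t=[d[k] for k in 'fKRt']
print(ray([[42,126],[372,126],[76,303]],K,R,t,18.)[:,:2].round(1))
c=np.array([406,316.]);a=np.radians(5.4);A=np.array([[np.cos(a),-np.sin(a)],[np.sin(a),np.cos(a)]])
for x,y in((120,72.5),(-120,72.5),(-120,-72.5)): print(c+A@[x,y])
E
```

```text
[[280.5 373.9]
 [518.6 396.3]
 [296.3 231.4]]
[518.64458304 399.47124003]
[279.70971153 376.88524484]
[293.35541696 232.52875997]
```

Emit:
jog_arm --deltas '[255, -0.001, 0.0005, 0.05, -0.001, 0, 0, 255, -0.001, 0.0005, 0.075, -0.001, 0, 0, 255, -0.001, 0.0005, 0.085, -0.001, 0, 0, 255, -0.001, 0.0005, 0.0895, -0.001, 0, 0, 255, -0.001, 0.0005, 0.0895, -0.001, 0, 0, 60, -0.001, 0.0005, 0.0895, -0.001, 0, 0, 60, -0.001, 0.0005, 0.0895, -0.001, 0, 0, 60, -0.001, 0.0005, 0.0895, -0.001, 0, 0, 60, -0.001, 0.0005, 0.0895, -0.001, 0, 0, 60, -0.001, 0.0005, 0, -0.001, 0, 0, 0, -0.001, 0.0005, -0.05, -0.001, 0, 0, 0, -0.001, 0.0005, -0.05, -0.001, 0, 0]'

```text
clock: 15.6
eef_pos: [462.8, 320.4, 254.3]
ee_rot: [[-0.093, 0.996, 0.008], [0.996, 0.093, 0.004], [0.003, 0.008, -1.0]]
wrist_force: [-0.7, 0.3, -0.9]
width: 88.2
```

```bash
cat > det.py <<'E'
from h import *
def det(name,n=None,th=180,z=45):
    f,K,R,t=shot(name)
    if n: np.savez(n+'.npz',f=f,K=K,R=R,t=t)
    hsv=cv2.cvtColor(f,cv2.COLOR_RGB2HSV)
    m=((hsv[...,1]<40)&(hsv[...,2]>th)).astype(np.uint8)*255
    m=cv2.morphologyEx(m,cv2.MORPH_OPEN,np.ones((3,3)))
    for k in cv2.findContours(m,cv2.RETR_EXTERNAL,cv2.CHAIN_APPROX_NONE)[0]:
        a=cv2.contourArea(k)
        if a<150: continue
        P=ray(k[:,0],K,R,t,z)[:,:2].astype(np.float32);(c,(w,h),an)=cv2.minAreaRect(P)
        if w<h:w,h,an=h,w,an+90
        if 50<w<115 and 35<h<60: print(name,'ctr',np.round(c,1),'size',round(w,1),round(h,1),'long',round((an+90)%180-90,1))
E
python3 - <<'E'
from det import *
s=r.sense();print(s['eef_pos'],s['width'],s['wrist_force'],s['clock'])
det('top');det('wrist','w7')
go(615,120,260,80)
go(615,60,260,80)
E
```

```text
[462.77623177 320.39333429 254.33742183] 88.20878601385138 [-0.71374994  0.25022439 -0.85075177] 15.6
top ctr [647.3 240.8] size 78.0 47.7 long 6.4
top ctr [660.3  87.7] size 89.6 48.9 long -12.2
go (615, 120, 260, 80) -> -0.2131, 0.1341, -0.0084 , 0.004, -0.002, 0.268  rows>=4.0
go (615, 60, 260, 80) -> -0.2729, 0.1285, -0.0085 , 0.004, -0.002, 0.268  rows>=4.8
```

```bash
python3 -c "
from h import *
go(659,87.2,200,168.1);go(659,87.2,105,168.1)"
```

```text
go (659, 87.2, 200, 168.1) -> -0.2500, 0.1746, 0.0517 , 0.004, 0.001, -1.270  rows>=6.8
go (659, 87.2, 105, 168.1) -> -0.2501, 0.1743, 0.1467 , 0.004, 0.001, -1.270  rows>=6.8
```

Emit:
jog_arm --deltas '[0, -0.25, 0.1745, 0.0517, 0.004, 0.001, -1.27, 0, -0.25, 0.1745, 0.0517, 0.004, 0.001, -1.27, 0, -0.25, 0.1745, 0.0517, 0.004, 0.001, -1.27, 0, -0.25, 0.1745, 0.0517, 0.004, 0.001, -1.27, 0, -0.25, 0.1745, 0.0517, 0.004, 0.001, -1.27, 0, -0.25, 0.1745, 0.0517, 0.004, 0.001, -1.27, 0, -0.25, 0.1745, 0.0517, 0.004, 0.001, -1.27, 0, -0.25, 0.1745, 0.0517, 0.004, 0.001, -1.27, 0, -0.25, 0.1745, 0.0517, 0.004, 0.001, -1.27, 0, -0.25, 0.1743, 0.11, 0.004, 0.001, -1.27, 0, -0.25, 0.1743, 0.143, 0.004, 0.001, -1.27, 0, -0.25, 0.1743, 0.1467, 0.004, 0.001, -1.27]'

```text
clock: 17.2
eef_pos: [656.9, 87.7, 102.1]
ee_rot: [[-0.978, 0.207, -0.006], [0.207, 0.978, -0.0], [0.006, -0.001, -1.0]]
wrist_force: [0.2, -0.1, -0.4]
width: 93.8
```

Emit:
jog_arm --deltas '[0, 0, 0, 0, 0, 0, 0, 255, 0, 0, 0, 0, 0, 0, 255, 0, 0, 0, 0, 0, 0, 255, 0, 0, 0, 0, 0, 0, 255, 0, 0, 0, 0, 0, 0, 255, 0, 0, 0, 0, 0, 0, 255, 0, 0, 0, 0, 0, 0]'

```text
clock: 18.08
eef_pos: [656.9, 87.5, 102.3]
ee_rot: [[-0.978, 0.207, -0.006], [0.207, 0.978, -0.0], [0.006, -0.002, -1.0]]
wrist_force: [-0.5, -0.9, 0.9]
width: 50.0
```

```bash
python3 -c "
from h import *
s=r.sense();print(s['width'],s['eef_pos'],s['wrist_force'],s['clock'])
go(s['eef_pos'][0],s['eef_pos'][1],200,168.1);go(448,-47.3,200,88.5)"
```

```text
49.95315858042623 [656.9364133   87.51896926 102.28692889] [-0.46765936 -0.90991342  0.93355809] 18.075
go (np.float64(656.9364132993076), np.float64(87.51896926314912), 200, 168.1) -> 0.0006, -0.0001, -0.0977 , -0.002, -0.006, -0.001  rows>=1.6
go (448, -47.3, 200, 88.5) -> 0.1771, -0.1752, -0.0964 , -0.005, -0.004, 1.389  rows>=7.4
```

Emit:
jog_arm --deltas '[255, 0, 0, -0.05, 0, 0, 0, 255, 0, 0, -0.098, 0, 0, 0, 255, 0.177, -0.175, -0.098, 0, 0, 1.389, 255, 0.177, -0.175, -0.098, 0, 0, 1.389, 255, 0.177, -0.175, -0.098, 0, 0, 1.389, 255, 0.177, -0.175, -0.098, 0, 0, 1.389, 255, 0.177, -0.175, -0.098, 0, 0, 1.389, 255, 0.177, -0.175, -0.098, 0, 0, 1.389, 255, 0.177, -0.175, -0.098, 0, 0, 1.389, 255, 0.177, -0.175, -0.098, 0, 0, 1.389, 255, 0.177, -0.175, -0.098, 0, 0, 1.389, 255, 0.177, -0.175, -0.098, 0, 0, 1.389]'

```text
clock: 19.58
eef_pos: [447.9, -47.0, 201.3]
ee_rot: [[0.025, 1.0, -0.007], [1.0, -0.025, -0.0], [-0.0, -0.007, -1.0]]
wrist_force: [0.3, 0.5, -2.1]
width: 50.0
```

```bash
python3 -c "
from h import *
s=r.sense();print(s['width'],s['eef_pos'],s['wrist_force'],s['torque'],s['clock'])
go(448,-47,200,88.5)
f,K,R,t=shot('wrist');save('w8.png',f,1.4);np.savez('w8.npz',f=f,K=K,R=R,t=t)"
```

```text
49.95936324351721 [447.93406744 -46.97213814 201.30888528] [ 0.32589622  0.53731776 -2.12206485] [-0.04556827  0.12393452 -0.0816306 ] 19.575
go (448, -47, 200, 88.5) -> -0.0000, 0.0001, 0.0013 , -0.007, 0.000, 0.001  rows>=0.0
```

View pics/w8.png

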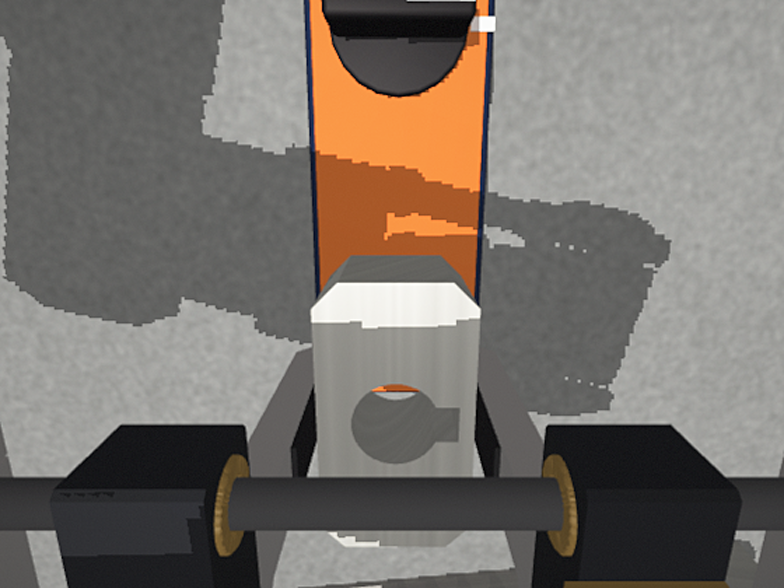

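```bash
python3 - <<'E'
from h import *
d=np.load('w8.npz');f,K,R,t=[d[k] for k in 'fKRt']
print(ray(np.array([[395,384],[395,463],[351,425],[460,425],[460,408],[460,442]])/1.4,K,R,t,144.)[:,:2].round(1))
E
```

```text
[[448.  -34.9]
 [447.3 -62.5]
 [433.8 -48.6]
 [468.  -49.3]
 [467.9 -43.4]
 [468.1 -55.4]]
```

Emit:
jog_arm --deltas '[255, 0.0009, -0.0004, 0.01, -0.005, 0.006, 0, 255, 0.0009, -0.0004, 0.02, -0.005, 0.006, 0, 255, 0.0009, -0.0004, 0.028, -0.005, 0.006, 0, 255, 0.0009, -0.0004, 0.033, -0.005, 0.006, 0, 255, 0.0009, -0.0004, 0.033, -0.005, 0.006, 0]'

```text
clock: 20.25
eef_pos: [447.2, -46.0, 167.9]
ee_rot: [[0.026, 1.0, -0.002], [1.0, -0.026, 0.006], [0.006, -0.002, -1.0]]
wrist_force: [0.2, 0.5, -3.0]
width: 49.8
```

Emit:
jog_arm --deltas '[255, 0, 0, 0.007, 0, 0, 0, 255, 0, 0, 0.014, 0, 0, 0, 255, 0, 0, 0.021, 0, 0, 0, 255, 0, 0, 0.026, 0, 0, 0, 255, 0, 0, 0.0292, 0, 0, 0, 255, 0, 0, 0.0292, 0, 0, 0]'

```text
clock: 21.0
eef_pos: [447.2, -45.9, 138.6]
ee_rot: [[0.026, 1.0, -0.002], [1.0, -0.026, 0.006], [0.006, -0.002, -1.0]]
wrist_force: [0.4, -0.3, -1.5]
width: 49.9
```

Home height; release, hold, regrip, lift.

Emit:
jog_arm --deltas '[60, 0, 0, 0, 0, 0, 0, 60, 0, 0, 0, 0, 0, 0, 60, 0, 0, 0, 0, 0, 0, 60, 0, 0, 0, 0, 0, 0, 60, 0, 0, 0, 0, 0, 0, 60, 0, 0, 0, 0, 0, 0, 60, 0, 0, 0, 0, 0, 0]'

```text
clock: 21.88
eef_pos: [447.2, -45.9, 138.6]
ee_rot: [[0.026, 1.0, -0.002], [1.0, -0.026, 0.006], [0.006, -0.002, -1.0]]
wrist_force: [-0.6, -0.5, 1.0]
width: 71.8
```

```bash
python3 - <<'E'
from det import *
f,K,R,t=shot('wrist');np.savez('w9.npz',f=f,K=K,R=R,t=t)
s=r.sense();print(s['width'],s['wrist_force'],s['clock'])
det('top')
# home bore position at z=81, tight crop colours: find dark bore edge? print white line on knob px
hsv=cv2.cvtColor(f,cv2.COLOR_RGB2HSV)
go(s['eef_pos'][0],s['eef_pos'][1],200,88.5);go(413,-280,200,95)
save('w9.png',f,1)
E
```

```text
72.02035066402402 [-0.1871462   0.53885256  0.63962427] 21.925
top ctr [647.3 240.7] size 77.8 47.2 long 5.8
go (np.float64(447.18964363518984), np.float64(-45.88853809481252), 200, 88.5) -> 0.0003, -0.0002, -0.0614 , -0.002, -0.006, 0.001  rows>=1.0
go (413, -280, 200, 95) -> -0.2346, -0.0284, -0.0627 , -0.002, -0.006, -0.113  rows>=3.9
```

View pics/w9.png

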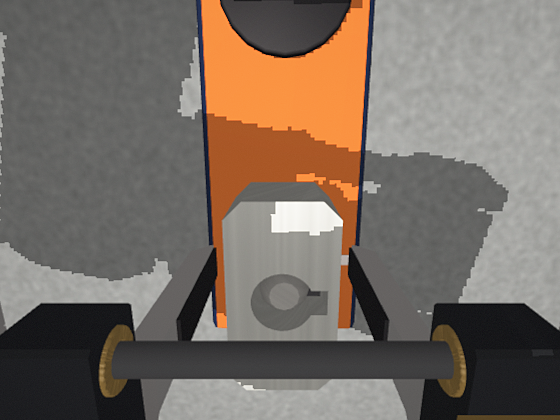

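Emit:
jog_arm --deltas '[255, 0, 0, 0, 0, 0, 0, 255, 0, 0, 0, 0, 0, 0, 255, 0, 0, 0, 0, 0, 0, 255, 0, 0, 0, 0, 0, 0, 255, 0, 0, 0, 0, 0, 0, 255, 0, 0, -0.03, 0, 0, 0, 255, 0, 0, -0.062, 0, 0, 0, 255, 0, 0, -0.062, 0, 0, 0]'

```text
clock: 22.98
eef_pos: [448.5, -46.6, 201.9]
ee_rot: [[0.026, 1.0, 0.002], [1.0, -0.026, 0.005], [0.005, 0.002, -1.0]]
wrist_force: [-0.1, -0.9, -2.6]
width: 49.9
```

```bash
python3 - <<'E'
from h import *
s=r.sense();print(s['width'],s['wrist_force'],s['clock'])
f,K,R,t=shot('top');hsv=cv2.cvtColor(f,cv2.COLOR_RGB2HSV)
for th in (135,140,145,150):
    m=((hsv[...,1]<40)&(hsv[...,2]>th)).astype(np.uint8)*255
    m[:,:370]=0;m[:,470:]=0;m[:200]=0;m[330:]=0
    m=cv2.morphologyEx(m,cv2.MORPH_OPEN,np.ones((3,3)))
    c=cv2.findContours(m,cv2.RETR_EXTERNAL,cv2.CHAIN_APPROX_NONE)[0]
    if c:
        k=max(c,key=cv2.contourArea);print(th,cv2.minAreaRect(ray(cv2.convexHull(k)[:,0],K,R,t,14)[:,:2].astype(np.float32)))
go(468.5,-322.5,200,94.5)
E
```

```text
49.89063154730721 [-0.10794214 -0.89616807 -2.57646631] 22.975
135 ((381.3376159667969, -351.1529541015625), (251.91815185546875, 346.2672119140625), 80.90914916992188)
140 ((412.01397705078125, -326.1549377441406), (244.95904541015625, 150.6394805908203), 6.063738822937012)
145 ((418.45623779296875, -324.9527587890625), (230.22210693359375, 146.28041076660156), 5.776474475860596)
150 ((417.99114990234375, -324.65264892578125), (230.25262451171875, 144.5811004638672), 5.3316874504089355)
go (468.5, -322.5, 200, 94.5) -> -0.2756, 0.0281, -0.0010 , -0.001, -0.006, -0.104  rows>=4.4
```

Emit:
jog_arm --deltas '[255, -0.275, 0.027, 0, 0, -0.005, -0.113, 255, -0.275, 0.027, 0, 0, -0.005, -0.113, 255, -0.275, 0.027, 0, 0, -0.005, -0.113, 255, -0.275, 0.027, 0, 0, -0.005, -0.113, 255, -0.275, 0.027, 0, 0, -0.005, -0.113, 255, -0.275, 0.027, 0, 0, -0.005, -0.113, 255, -0.275, 0.027, 0, 0, -0.005, -0.113]'

```text
clock: 23.9
eef_pos: [466.6, -319.9, 197.6]
ee_rot: [[-0.088, 0.996, -0.004], [0.996, 0.088, 0.004], [0.004, -0.003, -1.0]]
wrist_force: [0.1, 0.4, -2.4]
width: 49.8
```

```bash
python3 - <<'E'
from h import *
s=r.sense();print(s['width'],s['wrist_force'],s['clock'])
go(467.5,-322,107,95)
f,K,R,t=shot('wrist');np.savez('w10.npz',f=f,K=K,R=R,t=t);save('w10.png',f,1)
E
```

```text
49.8305655640263 [ 0.06597259  0.43004286 -2.43304152] 23.9
go (467.5, -322, 107, 95) -> -0.0025, 0.0010, 0.0906 , -0.003, -0.004, 0.001  rows>=1.4
```

View pics/w10.png

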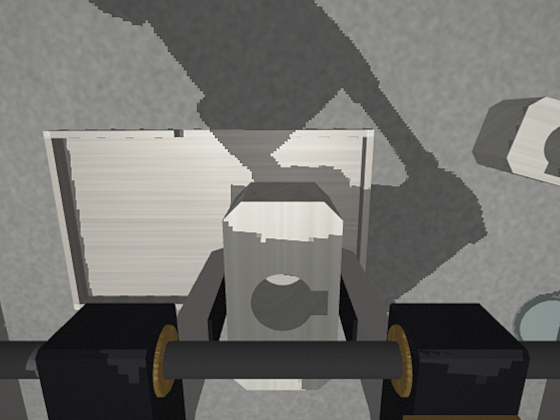

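Emit:
jog_arm --deltas '[255, -0.0015, 0, 0.05, 0, 0, 0, 255, -0.0015, 0, 0.075, 0, 0, 0, 255, -0.0015, 0, 0.086, 0, 0, 0, 255, -0.0015, 0, 0.0905, 0, 0, 0, 255, -0.0015, 0, 0.0905, 0, 0, 0, 60, -0.0015, 0, 0.0905, 0, 0, 0, 60, -0.0015, 0, 0.0905, 0, 0, 0, 60, -0.0015, 0, 0.0905, 0, 0, 0, 60, -0.0015, 0, 0.0905, 0, 0, 0, 60, -0.0015, 0, 0, 0, 0, 0, 0, -0.0015, 0, -0.05, 0, 0, 0, 0, -0.0015, 0, -0.05, 0, 0, 0]'

```text
clock: 25.45
eef_pos: [468.5, -322.7, 252.6]
ee_rot: [[-0.088, 0.996, 0.003], [0.996, 0.088, -0.002], [-0.003, 0.003, -1.0]]
wrist_force: [0.2, -0.1, -0.7]
width: 88.3
```

```bash
python3 - <<'E'
from det import *
d=np.load('w10.npz');print(ray([[43,131],[374,129],[77,308]],d['K'],d['R'],d['t'],18.)[:,:2].round(1))
s=r.sense();print(s['eef_pos'],s['wrist_force'],s['clock'])
det('top')
go(600,220,250,5.5)
E
```

```text
[[ 287.7 -268.2]
 [ 526.  -245.5]
 [ 303.2 -410.7]]
[ 468.50887819 -322.68043558  252.59221222] [ 0.21098344 -0.08602799 -0.73183712] 25.45
top ctr [647.3 240.2] size 76.1 49.2 long -0.5
top ctr [ 646.5 -244.3] size 64.8 46.1 long -10.5
go (600, 220, 250, 5.5) -> 0.5287, 0.1792, 0.0018 , 0.004, -0.000, 1.563  rows>=8.9
```

Emit:
jog_arm --deltas '[0, 0.5287, 0.1892, 0.002, 0.004, 0, 1.563, 0, 0.5287, 0.1892, 0.002, 0.004, 0, 1.563, 0, 0.5287, 0.1892, 0.002, 0.004, 0, 1.563, 0, 0.5287, 0.1892, 0.002, 0.004, 0, 1.563, 0, 0.5287, 0.1892, 0.002, 0.004, 0, 1.563, 0, 0.5287, 0.1892, 0.002, 0.004, 0, 1.563, 0, 0.5287, 0.1892, 0.002, 0.004, 0, 1.563, 0, 0.5287, 0.1892, 0.002, 0.004, 0, 1.563, 0, 0.5287, 0.1892, 0.002, 0.004, 0, 1.563, 0, 0.5287, 0.1892, 0.002, 0.004, 0, 1.563, 0, 0.5287, 0.1892, 0.002, 0.004, 0, 1.563, 0, 0.5287, 0.1892, 0.002, 0.004, 0, 1.563]'

```text
clock: 27.0
eef_pos: [609.1, 220.0, 248.0]
ee_rot: [[0.995, 0.096, -0.003], [0.096, -0.995, -0.001], [-0.003, 0.001, -1.0]]
wrist_force: [0.6, -0.9, -0.5]
width: 94.0
```

```bash
python3 - <<'E'
from det import *
s=r.sense();print(s['eef_pos'],s['clock'])
det('wrist','w11',110);det('top')
f=np.load('w11.npz')['f'];save('w11.png',f,1.4)
go(647,240.5,105,6)
E
```

```text
[609.14778788 220.04029254 248.04552432] 27.0
wrist ctr [406.8 305.6] size 106.0 47.9 long -84.4
wrist ctr [510.6 271.7] size 65.2 49.7 long 5.6
go (647, 240.5, 105, 6) -> 0.0396, -0.0176, 0.1440 , 0.000, 0.002, -0.010  rows>=2.4
```

View pics/w11.png

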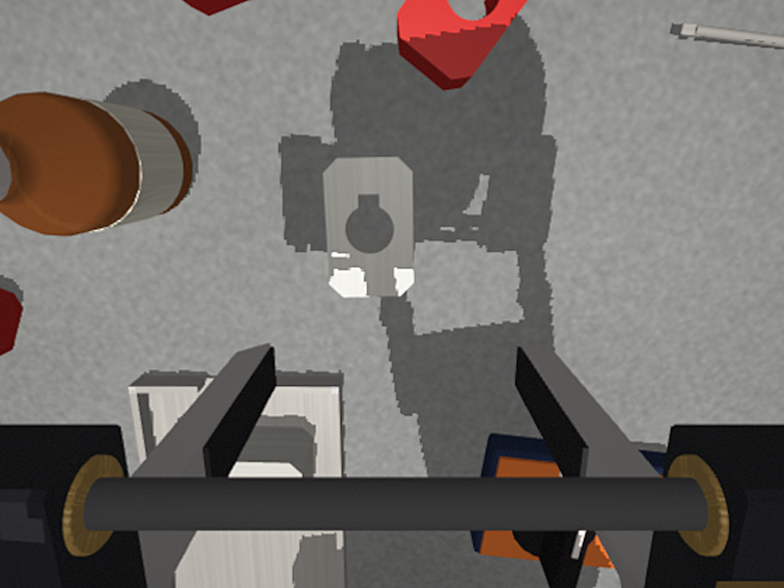

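```bash
python3 - <<'E'
from h import *
d=np.load('w11.npz');K,R,t=[d[k] for k in 'KRt']
print(ray(np.array([[367,157],[373,297],[326,228],[413,228],[323,167],[329,287],[412.5,170],[413.5,285],[369,229],[369,195],[369,252]])/1.4,K,R,t,45.)[:,:2].round(1))
f,K,R,t=shot('top')
print('cap',ray(np.array([[228,245]])/1.4,K,R,t,150.).round(1),'base',ray(np.array([[243,253],[240,252]])/1.4,K,R,t,10.).round(1))
E
```

```text
[[685.7 243.7]
 [605.8 233.5]
 [644.3 263.9]
 [649.1 214.1]
 [678.  267.6]
 [609.4 260.1]
 [681.2 217.9]
 [615.5 210.2]
 [646.1 239.3]
 [665.2 240.9]
 [632.7 238.2]]
cap [[668.2 381.3 150. ]] base [[673.4 383.5  10. ]
 [675.7 389.9  10. ]]
```

Emit:
jog_arm --deltas '[0, 0.0388, -0.0154, 0.05, 0, 0.002, -0.016, 0, 0.0388, -0.0154, 0.05, 0, 0.002, -0.016, 0, 0.0388, -0.0154, 0.1, 0, 0.002, -0.016, 0, 0.0388, -0.0154, 0.138, 0, 0.002, -0.016, 0, 0.0388, -0.0154, 0.143, 0, 0.002, -0.016, 0, 0.0388, -0.0154, 0.143, 0, 0.002, -0.016, 255, 0.0388, -0.0154, 0.143, 0, 0.002, -0.016, 255, 0.0388, -0.0154, 0.143, 0, 0.002, -0.016, 255, 0.0388, -0.0154, 0.143, 0, 0.002, -0.016, 255, 0.0388, -0.0154, 0.143, 0, 0.002, -0.016, 255, 0.0388, -0.0154, 0.143, 0, 0.002, -0.016, 255, 0.0388, -0.0154, 0.143, 0, 0.002, -0.016]'

```text
clock: 28.65
eef_pos: [646.7, 238.4, 106.5]
ee_rot: [[0.994, 0.111, 0.001], [0.111, -0.994, 0.0], [0.001, -0.0, -1.0]]
wrist_force: [-0.1, -0.3, 0.7]
width: 50.1
```

```bash
python3 -c "
from h import *
s=r.sense();print(s['width'],s['wrist_force'],s['clock'])
go(447.7,-47.3,200,-1.5)"
```

```text
50.0554149161494 [-0.05166192 -0.32568591  0.68546993] 28.65
go (447.7, -47.3, 200, -1.5) -> -0.2293, 0.2620, -0.0938 , -0.000, -0.001, 0.137  rows>=5.8
```

Emit:
jog_arm --deltas '[255, 0, 0, 0, 0, 0, 0, 255, 0, 0, -0.05, 0, 0, 0, 255, 0, 0, -0.094, 0, 0, 0, 255, -0.2293, 0.262, -0.094, 0, 0, 0.137, 255, -0.2293, 0.262, -0.094, 0, 0, 0.137, 255, -0.2293, 0.262, -0.094, 0, 0, 0.137, 255, -0.2293, 0.262, -0.094, 0, 0, 0.137, 255, -0.2293, 0.262, -0.094, 0, 0, 0.137, 255, -0.2293, 0.262, -0.094, 0, 0, 0.137, 255, -0.2293, 0.262, -0.094, 0, 0, 0.137, 255, -0.2293, 0.262, -0.094, 0, 0, 0.137, 255, -0.2293, 0.262, -0.094, 0, 0, 0.137]'

```text
clock: 30.15
eef_pos: [448.3, -46.6, 200.0]
ee_rot: [[1.0, -0.025, 0.001], [-0.025, -1.0, 0.001], [0.001, -0.001, -1.0]]
wrist_force: [-0.1, 0.4, -3.1]
width: 50.1
```

```bash
python3 -c "
from h import *
s=r.sense();print(s['width'],s['eef_pos'],s['wrist_force'],s['clock'])
go(447.7,-47,200,-1.5)
f,K,R,t=shot('wrist');save('w12.png',f[150:],1.4);np.savez('w12.npz',f=f,K=K,R=R,t=t)"
```

```text
50.14842494086339 [448.28859686 -46.62182418 200.03947722] [-0.05634582  0.37591767 -3.08403114] 30.15
go (447.7, -47, 200, -1.5) -> -0.0006, 0.0004, 0.0000 , -0.001, -0.001, 0.001  rows>=0.0
```

View pics/w12.png

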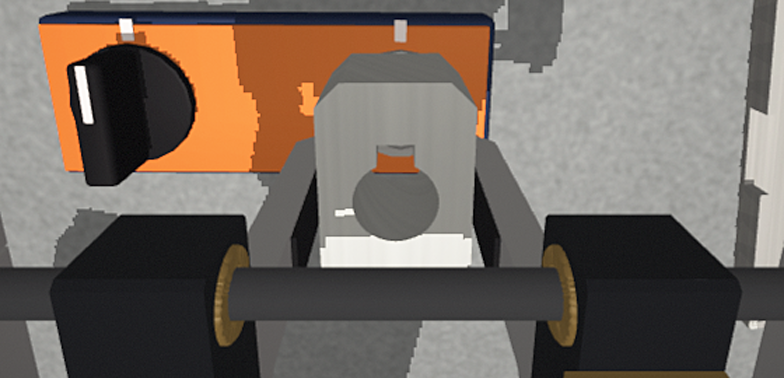

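Emit:
jog_arm --deltas '[255, -0.0012, 0.0006, 0.01, -0.001, -0.001, 0, 255, -0.0012, 0.0006, 0.02, -0.001, -0.001, 0, 255, -0.0012, 0.0006, 0.028, -0.001, -0.001, 0, 255, -0.0012, 0.0006, 0.03, -0.001, -0.001, 0, 255, -0.0012, 0.0006, 0.03, -0.001, -0.001, 0]'

```text
clock: 30.82
eef_pos: [447.2, -47.3, 169.9]
ee_rot: [[1.0, -0.025, -0.0], [-0.025, -1.0, -0.001], [-0.0, 0.001, -1.0]]
wrist_force: [1.1, -0.3, -3.7]
width: 49.8
```

Emit:
jog_arm --deltas '[255, 0, 0, 0.007, 0, 0, 0, 255, 0, 0, 0.014, 0, 0, 0, 255, 0, 0, 0.02, 0, 0, 0, 255, 0, 0, 0.025, 0, 0, 0, 255, 0, 0, 0.0272, 0, 0, 0, 255, 0, 0, 0.0272, 0, 0, 0]'

```text
clock: 31.58
eef_pos: [447.3, -47.4, 142.6]
ee_rot: [[1.0, -0.025, -0.0], [-0.025, -1.0, -0.001], [-0.0, 0.001, -1.0]]
wrist_force: [0.5, -1.4, -3.4]
width: 49.8
```

Emit:
jog_arm --deltas '[60, 0, 0, 0, 0, 0, 0, 60, 0, 0, 0, 0, 0, 0, 60, 0, 0, 0, 0, 0, 0, 60, 0, 0, 0, 0, 0, 0, 60, 0, 0, 0, 0, 0, 0, 60, 0, 0, 0, 0, 0, 0, 60, 0, 0, 0, 0, 0, 0, 60, 0, 0, 0, 0, 0, 0]'

```text
clock: 32.58
eef_pos: [447.3, -47.3, 142.6]
ee_rot: [[1.0, -0.025, -0.0], [-0.025, -1.0, -0.001], [-0.0, 0.001, -1.0]]
wrist_force: [0.4, -0.1, -0.1]
width: 71.8
```

```bash
python3 - <<'E'
from h import *
f,K,R,t=shot('wrist');np.savez('w13.npz',f=f,K=K,R=R,t=t)
s=r.sense();print(s['width'],s['wrist_force'],s['clock'])
# compare hub-home picture with hub104's at home
a=np.load('w5.npz')['f'].astype(int);d=np.abs(a-f).sum(2)[240:330,230:345];print('diff frac',(d>60).mean())
E
```

```text
71.87796012558293 [ 0.51975705 -0.11039013 -0.24027651] 32.625
diff frac 0.04618357487922705
```

Emit:
jog_arm --deltas '[255, 0, 0, 0, 0, 0, 0, 255, 0, 0, 0, 0, 0, 0, 255, 0, 0, 0, 0, 0, 0, 255, 0, 0, 0, 0, 0, 0, 255, 0, 0, 0, 0, 0, 0, 255, 0, 0, -0.03, 0, 0, 0, 255, 0, 0, -0.06, 0, 0, 0, 255, 0, 0, -0.06, 0, 0, 0]'

```text
clock: 33.62
eef_pos: [448.3, -47.5, 203.8]
ee_rot: [[1.0, -0.025, 0.004], [-0.025, -1.0, -0.002], [0.004, 0.002, -1.0]]
wrist_force: [-0.1, -0.5, -3.7]
width: 50.2
```

```bash
python3 - <<'E'
from h import *
s=r.sense();print(s['width'],s['wrist_force'],s['clock'])
go(351.5,308.5,200,95.4)
E
```

```text
50.168914871080055 [-0.14317374 -0.45740695 -3.72585816] 33.625
go (351.5, 308.5, 200, 95.4) -> -0.1056, -0.3535, 0.0029 , 0.004, -0.002, -1.690  rows>=9.0
```

Emit:
jog_arm --deltas '[255, -0.1056, -0.3535, 0.003, 0.004, -0.002, -1.69, 255, -0.1056, -0.3535, 0.003, 0.004, -0.002, -1.69, 255, -0.1056, -0.3535, 0.003, 0.004, -0.002, -1.69, 255, -0.1056, -0.3535, 0.003, 0.004, -0.002, -1.69, 255, -0.1056, -0.3535, 0.003, 0.004, -0.002, -1.69, 255, -0.1056, -0.3535, 0.003, 0.004, -0.002, -1.69, 255, -0.1056, -0.3535, 0.003, 0.004, -0.002, -1.69, 255, -0.1056, -0.3535, 0.003, 0.004, -0.002, -1.69, 255, -0.1056, -0.3535, 0.003, 0.004, -0.002, -1.69, 255, -0.1056, -0.3535, 0.003, 0.004, -0.002, -1.69, 255, -0.1056, -0.3535, 0.003, 0.004, -0.002, -1.69, 255, -0.1056, -0.3535, 0.003, 0.004, -0.002, -1.69]'

```text
clock: 35.12
eef_pos: [351.4, 308.3, 199.4]
ee_rot: [[-0.093, 0.996, -0.001], [0.996, 0.093, -0.001], [-0.001, -0.001, -1.0]]
wrist_force: [0.1, 1.0, -3.2]
width: 49.9
```

```bash
python3 - <<'E'
from h import *
s=r.sense();print(s['width'],s['wrist_force'],s['clock'])
go(351.5,308.5,111,95.4)
E
```

```text
49.87659509224459 [ 0.05405025  0.9625218  -3.20886091] 35.125
go (351.5, 308.5, 111, 95.4) -> 0.0003, 0.0002, 0.0884 , -0.001, 0.001, -0.002  rows>=1.4
```

Emit:
jog_arm --deltas '[255, 0, 0, 0.05, 0, 0, 0, 255, 0, 0, 0.075, 0, 0, 0, 255, 0, 0, 0.085, 0, 0, 0, 255, 0, 0, 0.0885, 0, 0, 0, 255, 0, 0, 0.0885, 0, 0, 0, 60, 0, 0, 0.0885, 0, 0, 0, 60, 0, 0, 0.0885, 0, 0, 0, 60, 0, 0, 0.0885, 0, 0, 0, 60, 0, 0, 0.0885, 0, 0, 0, 60, 0, 0, 0, 0, 0, 0, 0, 0, 0, -0.05, 0, 0, 0, 0, 0, 0, -0.05, 0, 0, 0]'

```text
clock: 36.62
eef_pos: [353.1, 309.5, 253.6]
ee_rot: [[-0.093, 0.996, 0.007], [0.996, 0.093, 0.004], [0.003, 0.007, -1.0]]
wrist_force: [0.3, 0.5, 0.5]
width: 88.6
```

```bash
python3 - <<'E'
from det import *
s=r.sense();print(s['eef_pos'],s['width'],s['wrist_force'],s['clock'])
det('top')
go(600,-215,250,180)
E
```

```text
[353.05036567 309.45486789 253.56923584] 88.56490026141056 [0.31640563 0.45350798 0.54129209] 36.625
top ctr [ 467.2 -324.2] size 88.5 49.2 long -84.6
go (600, -215, 250, 180) -> -0.5449, 0.1976, 0.0029 , 0.007, 0.002, -1.478  rows>=9.3
```

```bash
python3 - <<'E'
from det import *
for th in(140,160,200):print(th);det('top',None,th)
f=shot('top')[0];save('top5.png',f[120:330,100:500],1.9)
E
```

```text
140
top ctr [  33.8 -656.6] size 104.5 36.8 long -78.6
top ctr [310.4 282.3] size 73.6 40.8 long -87.7
top ctr [448.4 -45.6] size 51.7 51.4 long 88.3
160
top ctr [  33.  -657.7] size 100.9 35.2 long -78.9
top ctr [447.  -45.6] size 51.8 48.5 long 88.8
top ctr [ 646.7 -245. ] size 68.7 50.8 long -10.0
top ctr [787.6 851.8] size 67.6 55.0 long 1.6
top ctr [874.3 852.9] size 91.4 58.3 long 1.6
200
top ctr [825.6 552.7] size 100.1 52.5 long -39.6
```

View pics/top5.png

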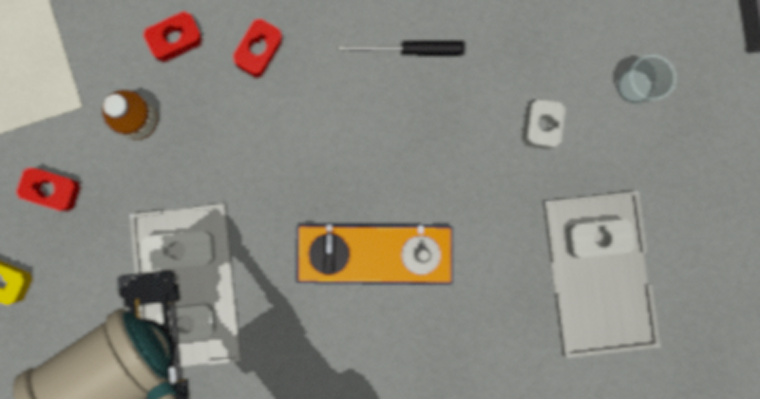

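```bash
python3 -c "
from h import *
go(645.7,-244.8,200,-9.8)"
```

```text
go (645.7, -244.8, 200, -9.8) -> -0.5773, 0.2430, 0.0481 , -0.000, 0.006, 1.835  rows>=10.1
```

Emit:
jog_arm --deltas '[0, -0.5773, 0.243, 0.0481, 0, 0.006, 1.835, 0, -0.5773, 0.243, 0.0481, 0, 0.006, 1.835, 0, -0.5773, 0.243, 0.0481, 0, 0.006, 1.835, 0, -0.5773, 0.243, 0.0481, 0, 0.006, 1.835, 0, -0.5773, 0.243, 0.0481, 0, 0.006, 1.835, 0, -0.5773, 0.243, 0.0481, 0, 0.006, 1.835, 0, -0.5773, 0.243, 0.0481, 0, 0.006, 1.835, 0, -0.5773, 0.243, 0.0481, 0, 0.006, 1.835, 0, -0.5773, 0.243, 0.0481, 0, 0.006, 1.835, 0, -0.5773, 0.243, 0.0481, 0, 0.006, 1.835, 0, -0.5773, 0.243, 0.0481, 0, 0.006, 1.835, 0, -0.5773, 0.243, 0.0481, 0, 0.006, 1.835]'

```text
clock: 38.38
eef_pos: [644.5, -244.3, 197.3]
ee_rot: [[0.985, -0.171, -0.005], [-0.171, -0.985, 0.003], [-0.005, -0.003, -1.0]]
wrist_force: [-0.7, -0.3, 0.3]
width: 93.9
```

```bash
python3 -c "
from det import *
go(645.7,-244.8,105,-9.8)
det('top',None,160)"
```

```text
go (645.7, -244.8, 105, -9.8) -> 0.0017, 0.0005, 0.0923 , -0.003, 0.005, -0.001  rows>=1.5
top ctr [  33.1 -657. ] size 102.3 35.8 long -78.9
top ctr [786.3 850.3] size 70.4 57.9 long 1.6
```

Emit:
jog_arm --deltas '[0, 0.0017, 0.0005, 0.04, -0.003, 0.005, -0.001, 0, 0.0017, 0.0005, 0.085, -0.003, 0.005, -0.001, 0, 0.0017, 0.0005, 0.092, -0.003, 0.005, -0.001, 0, 0.0017, 0.0005, 0.092, -0.003, 0.005, -0.001, 255, 0.0017, 0.0005, 0.092, -0.003, 0.005, -0.001, 255, 0.0017, 0.0005, 0.092, -0.003, 0.005, -0.001, 255, 0.0017, 0.0005, 0.092, -0.003, 0.005, -0.001, 255, 0.0017, 0.0005, 0.092, -0.003, 0.005, -0.001, 255, 0.0017, 0.0005, 0.092, -0.003, 0.005, -0.001, 255, 0.0017, 0.0005, 0.092, -0.003, 0.005, -0.001, 255, 0.0017, 0.0005, 0.092, -0.003, 0.005, -0.001]'

```text
clock: 39.8
eef_pos: [645.8, -244.4, 106.3]
ee_rot: [[0.986, -0.169, 0.001], [-0.169, -0.986, -0.002], [0.001, 0.001, -1.0]]
wrist_force: [0.3, -1.5, 1.1]
width: 50.2
```

```bash
python3 -c "
from h import *
s=r.sense();print(s['width'],s['wrist_force'])
go(447.7,-47.3,200,88.5)"
```

```text
50.17027619807911 [ 0.27714511 -1.50166098  1.09014313]
go (447.7, -47.3, 200, 88.5) -> -0.2284, -0.1607, -0.0941 , 0.002, 0.000, -1.714  rows>=9.2
```

Emit:
jog_arm --deltas '[255, 0, 0, -0.05, 0, 0, 0, 255, 0, 0, -0.094, 0, 0, 0, 255, -0.2284, -0.1607, -0.094, 0.001, 0, -1.714, 255, -0.2284, -0.1607, -0.094, 0.001, 0, -1.714, 255, -0.2284, -0.1607, -0.094, 0.001, 0, -1.714, 255, -0.2284, -0.1607, -0.094, 0.001, 0, -1.714, 255, -0.2284, -0.1607, -0.094, 0.001, 0, -1.714, 255, -0.2284, -0.1607, -0.094, 0.001, 0, -1.714, 255, -0.2284, -0.1607, -0.094, 0.001, 0, -1.714, 255, -0.2284, -0.1607, -0.094, 0.001, 0, -1.714, 255, -0.2284, -0.1607, -0.094, 0.001, 0, -1.714, 255, -0.2284, -0.1607, -0.094, 0.001, 0, -1.714]'

```text
clock: 41.3
eef_pos: [447.2, -47.0, 199.4]
ee_rot: [[0.027, 1.0, -0.001], [1.0, -0.027, -0.0], [-0.0, -0.001, -1.0]]
wrist_force: [-0.1, 0.3, -3.2]
width: 49.7
```

Emit:
jog_arm --deltas '[255, 0, 0, 0, 0, 0, 0, 255, 0, 0, 0, 0, 0, 0]'

```text
clock: 41.55
eef_pos: [447.0, -46.8, 199.2]
ee_rot: [[0.029, 1.0, -0.001], [1.0, -0.029, 0.0], [0.0, -0.002, -1.0]]
wrist_force: [0.6, 0.1, -2.2]
width: 50.3
```

```bash
python3 -c "
from h import *
s=r.sense();print(s['width'],s['eef_pos'],s['wrist_force'],s['clock'])
go(447.7,-47,200,88.5)
f,K,R,t=shot('wrist');save('w14.png',f[200:360],1.4);np.savez('w14.npz',f=f,K=K,R=R,t=t)"
```

```text
50.313327800749974 [447.02130011 -46.82332988 199.16752523] [ 0.59125834  0.14516643 -2.23777898] 41.55
go (447.7, -47, 200, 88.5) -> -0.0002, 0.0007, -0.0008 , -0.002, -0.000, -0.003  rows>=0.0
```

View pics/w14.png

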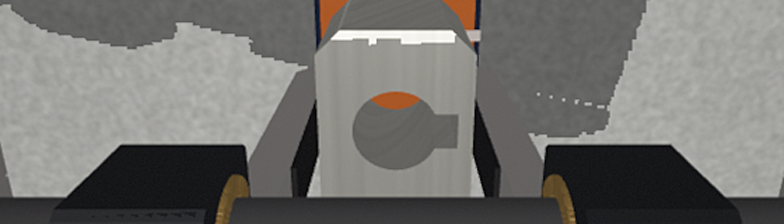

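```bash
python3 - <<'E'
from h import *
d=np.load('w14.npz');f,K,R,t=[d[k] for k in 'fKRt']
print(ray(np.array([[395,371],[395,450],[353,411],[459,411]])/1.4,K,R,t,137.9)[:,:2].round(1))
E
```

```text
[[447.4 -32.2]
 [446.7 -60.2]
 [433.6 -45.7]
 [467.5 -46.6]]
```

Emit:
jog_arm --deltas '[255, -0.001, 0.0004, 0.01, -0.001, 0, 0, 255, -0.001, 0.0004, 0.02, -0.001, 0, 0, 255, -0.001, 0.0004, 0.028, -0.001, 0, 0, 255, -0.001, 0.0004, 0.03, -0.001, 0, 0, 255, -0.001, 0.0004, 0.03, -0.001, 0, 0]'

```text
clock: 42.22
eef_pos: [447.4, -47.9, 169.0]
ee_rot: [[0.029, 1.0, -0.001], [1.0, -0.028, 0.0], [0.0, -0.001, -1.0]]
wrist_force: [-0.4, 0.2, -2.6]
width: 50.0
```

Emit:
jog_arm --deltas '[255, 0, 0, 0.007, 0, 0, 0, 255, 0, 0, 0.014, 0, 0, 0, 255, 0, 0, 0.02, 0, 0, 0, 255, 0, 0, 0.025, 0, 0, 0, 255, 0, 0, 0.0266, 0, 0, 0, 255, 0, 0, 0.0266, 0, 0, 0]'

```text
clock: 42.98
eef_pos: [447.6, -47.9, 142.5]
ee_rot: [[0.028, 1.0, -0.0], [1.0, -0.028, 0.0], [0.0, -0.0, -1.0]]
wrist_force: [0.5, -0.1, -2.4]
width: 49.6
```

Emit:
jog_arm --deltas '[60, 0, 0, 0, 0, 0, 0, 60, 0, 0, 0, 0, 0, 0, 60, 0, 0, 0, 0, 0, 0, 60, 0, 0, 0, 0, 0, 0, 60, 0, 0, 0, 0, 0, 0, 60, 0, 0, 0, 0, 0, 0, 60, 0, 0, 0, 0, 0, 0, 60, 0, 0, 0, 0, 0, 0]'

```text
clock: 43.98
eef_pos: [447.5, -47.9, 142.5]
ee_rot: [[0.028, 1.0, -0.0], [1.0, -0.028, 0.0], [0.0, -0.0, -1.0]]
wrist_force: [-0.8, 0.8, -0.3]
width: 71.8
```

Emit:
jog_arm --deltas '[255, 0, 0, 0, 0, 0, 0, 255, 0, 0, 0, 0, 0, 0, 255, 0, 0, 0, 0, 0, 0, 255, 0, 0, 0, 0, 0, 0, 255, 0, 0, 0, 0, 0, 0, 255, 0, 0, -0.03, 0, 0, 0, 255, 0, 0, -0.06, 0, 0, 0, 255, 0, 0, -0.06, 0, 0, 0]'

```text
clock: 44.98
eef_pos: [448.7, -48.2, 203.8]
ee_rot: [[0.028, 1.0, 0.004], [1.0, -0.028, -0.001], [-0.001, 0.004, -1.0]]
wrist_force: [0.0, 0.3, -3.1]
width: 49.8
```

```bash
python3 - <<'E'
from h import *
s=r.sense();print(s['width'],s['wrist_force'],s['clock'])
go(359,-333,200,95)
E
```

```text
49.75744326138664 [ 1.32996304e-03  3.03617680e-01 -3.06677467e+00] 44.975
go (359, -333, 200, 95) -> -0.2872, -0.0815, 0.0037 , 0.004, 0.001, -0.116  rows>=4.8
```

Emit:
jog_arm --deltas '[255, -0.2872, -0.081, 0.004, 0.004, 0.001, -0.116, 255, -0.2872, -0.081, 0.004, 0.004, 0.001, -0.116, 255, -0.2872, -0.081, 0.004, 0.004, 0.001, -0.116, 255, -0.2872, -0.081, 0.004, 0.004, 0.001, -0.116, 255, -0.2872, -0.081, 0.004, 0.004, 0.001, -0.116, 255, -0.2872, -0.081, 0.004, 0.004, 0.001, -0.116, 255, -0.2872, -0.081, 0.004, 0.004, 0.001, -0.116, 255, -0.2872, -0.081, 0.004, 0.004, 0.001, -0.116]'

```text
clock: 45.98
eef_pos: [359.5, -331.4, 199.0]
ee_rot: [[-0.089, 0.996, -0.001], [0.996, 0.089, 0.002], [0.002, -0.001, -1.0]]
wrist_force: [-0.2, -0.1, -3.1]
width: 50.1
```

```bash
python3 - <<'E'
from h import *
go(359.5,-333,110.8,95)
E
```

```text
go (359.5, -333, 110.8, 95) -> -0.0018, -0.0000, 0.0882 , -0.001, -0.002, 0.002  rows>=1.4
```

Emit:
jog_arm --deltas '[255, -0.0018, 0, 0.05, -0.001, -0.002, 0, 255, -0.0018, 0, 0.075, -0.001, -0.002, 0, 255, -0.0018, 0, 0.085, -0.001, -0.002, 0, 255, -0.0018, 0, 0.0882, -0.001, -0.002, 0, 255, -0.0018, 0, 0.0882, -0.001, -0.002, 0, 60, -0.0018, 0, 0.0882, -0.001, -0.002, 0, 60, -0.0018, 0, 0.0882, -0.001, -0.002, 0, 60, -0.0018, 0, 0.0882, -0.001, -0.002, 0, 60, -0.0018, 0, 0.0882, -0.001, -0.002, 0, 60, -0.0018, 0, 0, -0.001, -0.002, 0, 0, -0.0018, 0, -0.1, -0.001, -0.002, 0, 0, -0.0018, 0, -0.1, -0.001, -0.002, 0]'

```text
clock: 47.48
eef_pos: [359.5, -333.1, 300.2]
ee_rot: [[-0.089, 0.996, -0.0], [0.996, 0.089, -0.0], [-0.0, -0.0, -1.0]]
wrist_force: [0.4, -0.5, 1.5]
width: 88.8
```

```bash
python3 - <<'E'
from h import *
go(300,-30,330,90)
E
```

```text
go (300, -30, 330, 90) -> 0.3072, -0.0324, -0.0298 , -0.000, 0.000, 0.089  rows>=5.0
```

Emit:
jog_arm --deltas '[0, 0.307, -0.032, -0.03, 0, 0, 0.089, 0, 0.307, -0.032, -0.03, 0, 0, 0.089, 0, 0.307, -0.032, -0.03, 0, 0, 0.089, 0, 0.307, -0.032, -0.03, 0, 0, 0.089, 0, 0.307, -0.032, -0.03, 0, 0, 0.089, 0, 0.307, -0.032, -0.03, 0, 0, 0.089, 0, 0.307, -0.032, -0.03, 0, 0, 0.089, 0, 0.307, -0.032, -0.03, 0, 0, 0.089]'

```text
clock: 48.48
eef_pos: [300.8, -31.3, 330.0]
ee_rot: [[0.002, 1.0, -0.0], [1.0, -0.002, -0.001], [-0.001, -0.0, -1.0]]
wrist_force: [-0.4, -0.1, -0.5]
width: 93.5
```

```bash
python3 - <<'E'
from det import *
for th in (160,195,205): print(th);det('top',None,th,49)
f,K,R,t=shot('top');g=shot('scene')[0]
# knob line
hsv=cv2.cvtColor(f,cv2.COLOR_RGB2HSV);m=((hsv[...,1]<60)&(hsv[...,2]>120));m[:243]=0;m[268:]=0;m[:,:262]=0;m[:,284:]=0
ys,xs=np.nonzero(m);p=ray(np.c_[xs,ys],K,R,t,72)[:,:2].astype(np.float32)
if len(p)>4:
    v=cv2.fitLine(p,cv2.DIST_L2,0,.01,.01).ravel();print('line',len(p),np.degrees(np.arctan(v[1]/v[0])),p.mean(0))
a=cv2.resize(f[140:330,130:470],(800,447),interpolation=cv2.INTER_CUBIC)
save('fin.png',a)
E
```

```text
160
top ctr [786.6 849.4] size 67.3 54.8 long 1.6
top ctr [873.3 850.5] size 90.6 58.1 long 1.6
top ctr [1069.7  746.2] size 86.6 44.1 long 1.2
195
top ctr [462.1 322.4] size 98.0 48.7 long -87.8
205
line 26 0.5183316 [467.9797   91.86512]
```

```bash
python3 - <<'E'
from det import *
for th in range(170,204,4): print(th);det('top',None,th,49)
f,K,R,t=shot('wrist');k=proj([[452,93,72],[447.8,-47.3,36]],K,R,t);print(k.round())
hsv=cv2.cvtColor(f,cv2.COLOR_RGB2HSV);u,v=k[0].astype(int)
m=((hsv[...,1]<60)&(hsv[...,2]>120)).astype(np.uint8);M=np.zeros_like(m);cv2.circle(M,(int(u),int(v)),int(30/450*353*1.0),1,-1);m&=M
n,l,st,c=cv2.connectedComponentsWithStats(m)
for i in range(1,n):
    if st[i,4]>15:
        ys,xs=np.nonzero(l==i);p=ray(np.c_[xs,ys],K,R,t,72)[:,:2].astype(np.float32)
        q=cv2.fitLine(p,cv2.DIST_L2,0,.01,.01).ravel();print(st[i],np.degrees(np.arctan(q[1]/q[0])),p.mean(0),np.ptp(p,0))
E
```

```text
170
top ctr [975.3 252.8] size 76.0 47.1 long -0.6
top ctr [987.8  81.4] size 71.1 51.8 long 89.1
top ctr [ 975.  -144.6] size 76.9 44.5 long -2.0
top ctr [1044.    65.5] size 71.2 36.8 long 88.7
top ctr [1054.9 -123.2] size 86.6 58.4 long 89.1
174
top ctr [ 359.4 -333.8] size 67.4 49.5 long -84.2
top ctr [ 465.5 -323.6] size 90.2 52.8 long -85.2
top ctr [985.9 153.9] size 51.7 44.3 long -0.9
178
top ctr [ 359.6 -333.6] size 66.2 47.8 long -84.2
top ctr [ 466.8 -322.9] size 88.5 49.6 long -85.7
182
top ctr [ 359.  -332.1] size 63.3 46.2 long -86.5
186
190
194
top ctr [461.9 322.4] size 98.1 49.3 long -87.6
198
top ctr [352.  310.6] size 76.9 47.8 long -84.6
202
[[452.  62.]
 [416. 205.]]
[455  61  20   7 104] -2.56049 [463.1045   91.75945] [16.973083   4.9869614]
```

```bash
python3 -c "
from h import *
print(r.close_job())"
```

```text
the job is handed in; nothing more can be done
None
```

I turned the knob to the index mark. Then I seated the 104, 92, 80 and 68 mm hubs one after another on the keyed spindle. Each was let go for at least 0.5 s, regripped and put in its tray. The job was handed in at about 49 s of the 210 s allowed; it reports no verdict.

**Hubs in the trays:** in the last top-camera check, all four hubs lay in the right trays. Each was within about 8 mm of where I aimed, at the right size for an upright hub on the tray floor.
- End tray: the 104 mm hub at (462, 322) and the 80 mm hub at (352, 311).
- Side tray: the 92 mm hub at (467, -323) and the 68 mm hub at (359, -333).

**Knob:** the wrist camera put the white line about 1° from the index mark. The coarser top view said about 2°. Both are inside the 0.10 rad limit.

**Seating:** I confirmed the 104 and 92 mm hubs in pictures of them on the spindle. The 80 mm hub was checked by comparing its image with the 104 mm hub's. The 68 mm hub was judged only from its height and the wrist force.

**What disagreed or went unchecked:**
- The 68 mm hub and others dropped out of some brightness-based detections because of thresholds and shadows; other thresholds or views found them. The 104 mm hub's final angle read about 3° off where I placed it.
- The final picture could not be viewed because the viewer's limit was reached, so the last check was by numbers only.
- I did not measure the bottle, beaker and screwdriver at the end. The top view before the last hub showed all three standing or lying as at the start.

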